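# Load the instrument cassettes and lock the rack cover on its quarter-turn key

### The arm

A 7-joint arm with a two-finger parallel gripper is mounted at the origin on the work surface. World frame = base frame: x ahead of the robot, y to its left, z up, the work surface at z = 0. Lengths are in m, angles in rad, forces in N, time in s.
With the tool pointing down it reaches from about 0.425 to 0.925 m from the base axis. Payload 6.8 kg.
Tool frame: the origin (TCP) lies at the very end of the fingers, on their centre line; the grasp point (between the pads) lies 19 mm behind it; z points along the fingers, y is the line along which they close (so a half turn about z gives the same grasp; the last joint's range is limited). The gripper opens to 85 mm and grips with 20 to 120 N. Pads are 22 mm wide; open, the fingers measure 114 mm over their backs; the gripper's body (76 mm by 85 mm) begins 54 mm behind the grasp point. The pads swing forward as they close: fully open they stand 13 mm farther back than shut.
Start: joints at [-1.329, 0.477, 0.022, 1.555, -0.011, 1.109, -0.083], TCP at [0.231, 0.634, 0.196] pointing down, gripper open.
Joint ranges: [-2.96, 2.96], [-0.34, 2.1], [-1.41, 1.46], [0.24, 2.44], [-1.37, 4.51], [0.17, 1.92], [-2.96, 2.96]. Speed limits (rad/s): [2.39, 2.39, 3.14, 3.14, 3.14, 3.14, 3.14].

### API

Orientations are given as a unit quaternion [w, x, y, z].
In Python, from station import bot gives the robot as it stands.
- The arm moves only by the tool jog_arm, never from a script. Its argument "motion" is a list of rows, each a list of 7 numbers: the turn, a rotation vector about the tool's x, y, z in rad, then the shift along the tool's x, y, z in mm, then the finger opening in mm, from 0 to 85.4. A call has 1 to 10 rows; each row is the pose to reach, as a shift and turn from the pose commanded when the call began, along the tool's axes at that moment; what a row does not reach only later rows make up. A row lasts 1/8 s, in which the tool goes at most 62.5 mm and 10.7 degrees, less where a joint would pass 70% of its speed; a pose out of reach is approached as far as the arm can. A call with a gripper value outside its range is refused whole. The fingers move at their own pace and stop on an object; "grip_force" is the grip in N (left out, the last holds). Time passes only in rows, so rows that repeat a pose let the fingers close. It gives the time, the measured TCP pose, the force, the opening and the grip force at its end, in the units of the state.
- bot.get_obs(): the state, without advancing time (a new reading comes with each control period).
- bot.read_camera(name): name is "side" or "top"; returns a dict with "pixels" (480x640x3 uint8, red, green, blue), "camera_matrix" (3x3 intrinsics, pixels), "distortion" ([k1, k2, p1, p2, k3] as OpenCV has them; the pictures are not rectified), "T" (4x4, takes a point from camera to world coordinates). Camera axes: x right, y down, z forward; pixel columns grow to the right and rows downward; lengths in m; the calibration is good to about 2 mm. A picture is of the moment at which its call begins. There is no depth.
- bot.hand_in(): hands the job in; it is judged then, once.
Trained networks look in a picture, given as the dict that the camera call returned (one of the last four; its "shot" number tells which), for a name from the list of things; names that differ only in an ending like _2 or _b are one class to them, and where a whole thing is asked for, a point or a joint stands for the part that bears it (a point fixed in the world has none). Each returns a list of dicts, best first, with "score" (0 to 1); they miss things now and then, are a little off and sometimes report something else, mostly with a low value. They report only what shows in the picture. A call takes as long as a camera call. They do not tell look-alikes from the thing itself.
- bot.spot_in(thing, picture): "xy" ([column, row] in pixels, amid what is visible of it).
- bot.tip_of(thing, picture): "xy" ([column, row] in pixels: a listed point, or the origin of a listed thing).
The state is a dict: "t": time; "q": joint angles; "joint_vel": joint speeds; "joint_torque": joint torques, N m; "eef_pos": TCP position; "tool_rot": TCP orientation; "contact_force": force on the tool from outside, world axes, zero at the start; "torque": the same for the moment, N m; "gripper_width": opening from 0.0 (shut) to 1.0 (fully open); "grasp_force": force on a finger pad.
Only numpy, scipy, OpenCV 4.12 (cv2) and the standard library are available. Lean on these libraries where they do the work, as an engineer would, in place of code of your own. Each camera call takes 0.05 s, during which the arm holds its last target. There are 200 camera calls.

### The job

Load the steriliser rack: slide every steel instrument cassette on the bench fully home into a bay of its own, until it meets the back stop. Then turn the red key on the rack roof until it lines up with the cover's slot, set the blue cover flat on the rack with the key standing through the slot and its front lip in front of the cassettes, and turn the key crosswise, a quarter turn, to lock it. Leave the other things on the bench where they are.

Things in the scene. Friction and masses are not known exactly. Their poses are not given: they have to be found in the camera images.
- rack: Fixed steel rack, clear roof, 100 (x) x 202 (y) x 26 mm high. Origin: centre of its footprint at bench height; +x from the mouths (facing the robot) to the back stop. Three bays 64 mm apart along y, 54 wide, 20 high, open at x = -50 mm, bench as floor, stop at x = +46. The 10 mm walls have pointed noses (full bay width from x = -44). White roof marks along y: key in line with the cover's slot.
- bay_left (a point): Where a cassette's origin lies when fully home in the left (+y) bay: rack frame x = -7, y = +64, z = 0 mm. Axes as the rack. A cassette at home touches the back stop and sticks 10 mm out of the mouth.
- bay_mid (a point): The same for the middle bay (rack frame x = -7, y = 0, z = 0 mm).
- bay_right (a point): The same for the right (-y) bay (rack frame x = -7, y = -64, z = 0 mm).
- key (a joint): Angle (rad) of the red key about the vertical, positive counter-clockwise from above, stops at -1.7 and +1.7. At 0 its long side lies along the rack's y, in line with the fitted cover's slot; at +1.57 or -1.57 it is crosswise = locked. Starts off line. Friction 0.06 N m, no spring: it stays where it is left.
- key_top (a point): Top centre of the red key's block, on its turning axis (rack frame x = +24, y = 0, z = 57 mm). Block 11 mm thick (own x), 44 long (own y), 22 tall (z = 35 to 57 mm, a 3 mm ridge above), on a round neck 10 mm across and 9 tall on the roof (roof top z = 26). The fitted cover's top is at z = 31 mm, below the block, which then turns freely.
- cover: Loose blue cover, 0.28 kg: 5 mm plate, x -67 to +59, y -85 to +85 mm, top at z = 25, on front (-x) and back lips 20 mm deep (inner faces x = -63, +55). Origin at the lips' lower edge; fitted, its axes match the rack's and its origin is 6 mm above the rack's. Key slot at x = +24, y = 0: 16 (x) by 50 (y) mm. Black grip fin at x = -28, y = 0 (balance point): 12 (x) x 60 (y), z = 25 to 55 mm.
- cassette_a: Steel instrument cassette with green end bands, flat slab 106 (x) x 50 (y) x 16 mm, 0.2 kg, lying on the bench; origin at the centre of its underside, x along its length. Either end may go in first. Not always present (None when absent).
- cassette_b: Steel instrument cassette with yellow end bands, flat slab 106 (x) x 50 (y) x 16 mm, 0.2 kg, lying on the bench; origin at the centre of its underside, x along its length. Either end may go in first. Not always present (None when absent).
- cassette_c: Steel instrument cassette with orange end bands, flat slab 106 (x) x 50 (y) x 16 mm, 0.2 kg, lying on the bench; origin at the centre of its underside, x along its length. Either end may go in first. Not always present (None when absent).
- tape_roll: Bystander: paper tape roll, 90 mm across, 24 mm high, lying flat.
- marker: Bystander: green marker pen, 14 mm thick, 120 mm long, lying.
- swab_jar: Bystander: glass jar, 56 mm across, 65 mm high.
- spatula: Bystander: steel spatula, 170 mm long, lying.
- steel_bowl: Bystander: steel bowl, 110 mm across, 45 mm high.
Not all that is in view belongs to the job. What is shaped like the rack but orange is not meant.

How it is judged:
By the outcome, as a careful person would: the job done as asked, in the order asked, and still so for the second after the job is handed in, with the robot touching nothing.
Of cassette_a, cassette_b, cassette_c only 2 to 3 are there at a start; the rules pass over those that are not, and their reading is None.
At some moment in a run one of cassette_a, cassette_b, cassette_c may be knocked a few centimetres aside while the robot is not near it.
Once in a run the grip may slacken for a moment while it holds something.
It also fails if it takes over 210 s, if anything falls off the work surface, if the arm or the gripper's body presses on something with over 40 N, if the wrist force passes 120 N, or if a joint passes its speed limit or range.

## Working session

There is one attempt and no reset: what is moved stays moved. The work goes in short steps, Python scripts to look and compute and a tool call to move; the robot and the scene stay as the last step left them, time stands still between calls to the robot, and variables do not carry over. Pictures are saved under pics/ and viewed, at most 14 in all, crops included, and the job is handed in when it is done.

Besides the shell and the picture viewer there is one more tool, called after "Call:" as name([rows], argument=value, ...), one row to a line, values as JSON. jog_arm: Moves the arm, as the interface text tells. Its arguments: {"type":"object","properties":{"motion":{"type":"array"},"grip_force":{"type":"number"}},"required":["motion"]}

```bash
mkdir -p pics; ls; python3 - <<'E'
from station import bot
import cv2
o=bot.get_obs(); print(o['t'],o['eef_pos'],o['tool_rot'],o['gripper_width'])
for n in('top','side'):
    p=bot.read_camera(n); cv2.imwrite(f'pics/{n}0.png',p['pixels'][:,:,::-1])
    print(n,p['camera_matrix'].round(1).tolist(),p['distortion'],p['T'].round(3).tolist())
    for t in('rack','key','key_top','cover','cassette_a','tape_roll','marker','spatula'):
        try: print(t,'spot',[(d['xy'],round(d['score'],2)) for d in bot.spot_in(t,p)],'tip',[(d['xy'],round(d['score'],2)) for d in bot.tip_of(t,p)])
        except Exception as e: print(t,e)
E
```

```text
pics
0.0 [0.23111102 0.63348426 0.19510655] [-9.90878150e-05  1.73992947e-01  9.84746452e-01 -9.32919741e-04] 0.9948990692531932
top [[606.1, 0.0, 317.5], [0.0, 606.1, 244.4], [0.0, 0.0, 1.0]] [-0.0433124  0.         0.         0.         0.       ] [[-0.029, -0.99, 0.14, 0.331], [-1.0, 0.028, -0.005, 0.008], [0.001, -0.14, -0.99, 1.361], [0.0, 0.0, 0.0, 1.0]]
rack spot [([341.2, 204.2], 0.95), ([400.4, 343.6], 0.74)] tip [([339.0, 203.7], 0.95), ([399.1, 343.2], 0.65)]
key it knows: bay_left, bay_mid, bay_right, cassette, cover, key_top, marker, rack, spatula, steel_bowl, swab_jar, tape_roll
key_top spot [([401.0, 332.1], 0.61), ([334.5, 192.5], 0.44)] tip [([404.0, 333.6], 0.54), ([338.0, 189.4], 0.53), ([432.2, 169.4], 0.21)]
cover spot [([465.8, 249.2], 0.71)] tip []
cassette_a spot [([193.7, 201.7], 0.95), ([157.2, 270.1], 0.87), ([215.8, 273.9], 0.65)] tip [([194.1, 199.9], 0.79), ([158.4, 270.0], 0.7), ([215.1, 274.5], 0.66)]
tape_roll spot [([510.0, 177.5], 0.77)] tip [([492.4, 181.8], 0.9)]
marker spot [([128.7, 215.6], 0.59)] tip [([129.7, 215.3], 0.79)]
spatula spot [([516
[... 473 characters left out ...]
p, marker, rack, spatula, steel_bowl, swab_jar, tape_roll
key_top spot [([291.2, 315.6], 0.61), ([369.6, 230.2], 0.53)] tip [([363.5, 227.4], 0.63), ([295.7, 311.4], 0.56)]
cover spot [([395.7, 336.1], 0.89)] tip [([393.8, 338.4], 0.8)]
cassette_a spot [([297.8, 180.3], 0.94), ([261.3, 209.1], 0.77), ([239.7, 185.6], 0.62)] tip [([240.5, 189.2], 0.92), ([263.2, 208.0], 0.67), ([299.0, 180.6], 0.67)]
tape_roll spot [([472.1, 312.6], 0.87)] tip [([471.3, 324.5], 0.82), ([261.1, 211.7], 0.66), ([342.0, 239.5], 0.19)]
marker spot [([269.4, 159.1], 0.64), ([362.6, 243.5], 0.31)] tip [([267.1, 157.2], 0.56), ([367.4, 226.0], 0.47)]
spatula spot [([391.0, 396.6], 0.96)] tip [([377.2, 397.9], 0.89)]
```

View pics/top0.png

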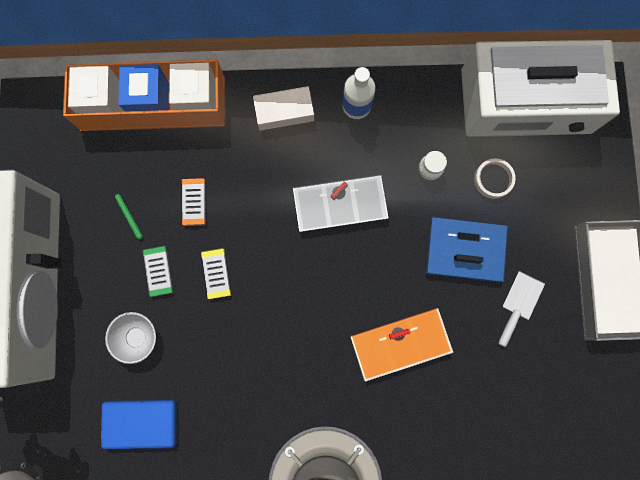

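View pics/side0.png

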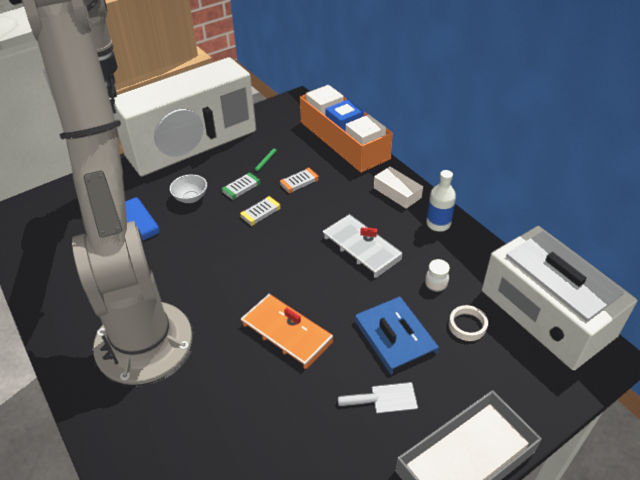

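```bash
cat > h.py <<'E'
import numpy as np, cv2
from scipy.optimize import minimize
from scipy.spatial.transform import Rotation as R
from station import bot
BOX={'rack':(-50,50,-101,101,0,26),'cover':(-67,59,-85,85,0,25),'cas':(-53,53,-25,25,0,16)}
def proj(P,p):
    T=np.linalg.inv(p['T']); r,_=cv2.Rodrigues(T[:3,:3])
    return cv2.projectPoints(np.asarray(P,float).reshape(-1,3),r,T[:3,3],p['camera_matrix'],np.array(p['distortion']))[0][:,0]
def ray(uv,p,z):
    n=cv2.undistortPoints(np.array([[uv]],float),p['camera_matrix'],np.array(p['distortion']))[0,0]
    d=p['T'][:3,:3]@[n[0],n[1],1]; o=p['T'][:3,3]; return (o+d*(z-o[2])/d[2])[:2]
def corners(k,x,y,a,z0=0,box=None):
    b=np.array(box or BOX[k])/1e3; c,s=np.cos(a),np.sin(a)
    return np.array([[x+c*i-s*j,y+s*i+c*j,l+z0] for i in b[:2] for j in b[2:4] for l in b[4:]])
def mask(p,uv,thr=75,win=90,red=False):
    im=p['pixels'].astype(int); m=(im.max(2)>thr)
    if red: m&=~((im[...,0]>1.6*im[...,1])&(im[...,0]>80))
    m=m.astype(np.uint8); w=np.zeros_like(m); u,v=map(int,uv); w[max(v-win,0):v+win,max(u-win,0):u+win]=1; m*=w
    m=cv2.morphologyEx(m,cv2.MORPH_CLOSE,np.ones((5,5))); m=cv2.morphologyEx(m,cv2.MORPH_OPEN,np.ones((3,3)))
    n,l=cv2.connectedComponents(m); q=np.argwhere(l>0); i=q[np.argmin(((q-[v,u])**2).sum(1))]
    return (l==l[tuple(i)]).astype(np.uint8)
def hull(m):
    c=max(cv2.findContours(m,cv2.RETR_EXTERNAL,cv2.CHAIN_APPROX_NONE)[0],key=cv2.contourArea)
    return cv2.convexHull(c)[:,0].astype(float)
def fit(k,views,a0,z=0,**kw):
    """views: list of (picture, uv); each is fitted by silhouette; returns x,y,yaw and iou"""
    hs=[(p,mask(p,uv,**kw)) for p,uv in views]
    hs=[(p,cv2.fillConvexPoly(np.zeros((1920,2560),np.uint8),np.round((hull(m)+.5)*4).astype(np.int32),1)) for p,m in hs]
    def cost(s):
        t=0
        for p,H in hs:
            c=cv2.convexHull(((proj(corners(k,*s[:2],s[2],z),p)+.5)*4).astype(np.float32))
            M=cv2.fillConvexPoly(np.zeros_like(H),np.round(c).astype(np.int32),1); t+=1-(M&H).sum()/(M|H).sum()
        return t/len(hs)
    x0=np.r_[ray(views[0][1],views[0][0],.015),a0]
    r=minimize(cost,x0,method='Nelder-Mead',options=dict(initial_simplex=x0+np.array([[0,0,0],[.01,0,0],[0,.01,0],[0,0,.15]]),xatol=2e-4,fatol=1e-4))
    return r.x.round(4),round(1-r.fun,3)
def tool(): 
    o=bot.get_obs(); w=o['tool_rot']; return np.array(o['eef_pos']),R.from_quat([w[1],w[2],w[3],w[0]]),o
def go(x,y,z,yaw,cur=None):
    """yaw: world angle of tool y (closing line), mod pi. prints turn & shift in tool axes"""
    p,r,o=cur or tool(); best=None
    for k in (0,np.pi,-np.pi):
        ya=yaw+k; Y=np.array([np.cos(ya),np.sin(ya),0]); Z=np.array([0,0,-1.]); M=R.from_matrix(np.c_[np.cross(Y,Z),Y,Z])
        v=(r.inv()*M).as_rotvec()
        if best is None or np.linalg.norm(v)<np.linalg.norm(best): best=v
    print('turn',best.round(3).tolist(),'shift mm',(r.inv().apply(np.array([x,y,z])-p)*1e3).round(1).tolist(),'t',round(o['t'],1),'q7',round(o['q'][6],2))
E
python3 - <<'E'
from h import *
P={n:bot.read_camera(n) for n in('top','side')}
S={'rack':((341,204),(362,245),0.1),'cover':((467,250),(396,336),-.05),'orange':((193,201),(299,180),0),'green':((157,270),(240,187),.1),'yellow':((215,274),(262,209),.05)}
for k,(a,b,y) in S.items():
    kk=k if k in BOX else 'cas'; kw=dict(red=kk=='rack')
    print(k,'top',*fit(kk,[(P['top'],a)],y,**kw),'side',*fit(kk,[(P['side'],b)],y,**kw),'both',*fit(kk,[(P['top'],a),(P['side'],b)],y,**kw))
p=P['top']; c=cv2.resize(p['pixels'][150:300,140:540],(800,300),interpolation=cv2.INTER_CUBIC); cv2.imwrite('pics/crop1.png',c[:,:,::-1])
E
```

```text
rack top [ 0.623  -0.0652  0.1709] 0.595 side [ 0.6165 -0.0545  0.1168] 0.974 both [ 0.6164 -0.0519  0.1187] 0.785
cover top [ 0.5056 -0.3349 -0.1475] 0.985 side [ 0.5072 -0.3325 -0.1334] 0.987 both [ 0.5063 -0.3338 -0.1413] 0.978
orange top [0.6297 0.2823 0.0275] 0.985 side [0.631  0.2804 0.0015] 0.924 both [0.6306 0.2822 0.0254] 0.939
green top [0.4724 0.3632 0.1591] 0.977 side [0.4758 0.3606 0.1314] 0.93 both [0.473  0.3622 0.1399] 0.939
yellow top [0.4635 0.2317 0.1271] 0.976 side [0.465  0.2307 0.1064] 0.929 both [0.4637 0.2312 0.1353] 0.949
```

View pics/crop1.png

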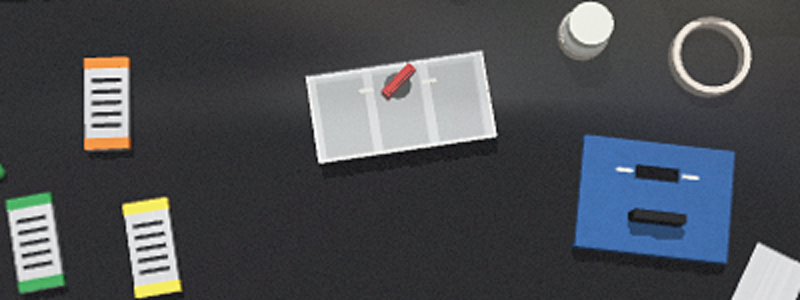

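Candidates: rack: grey (341,204) or orange decoy (400,343). Key: (339,190) on the grey rack or (400,333) on the decoy. Cover: (467,250) with fin and slot, or the plain blue box (138,425). Cassettes: orange (193,201), green (157,270), yellow (215,274). I choose the grey rack with its own key and the finned cover; the crop agrees with that choice.

```bash
cat >> h.py <<'E'
def key(p,uv,z=.058):
    im=p['pixels'].astype(int); m=((im[...,0]>1.6*im[...,1])&(im[...,0]>90)&(im[...,0]>1.6*im[...,2])); w=np.zeros_like(m); u,v=map(int,uv); w[v-28:v+28,u-28:u+28]=1
    q=np.argwhere(m&w)[:,::-1]; P=np.array([ray(x,p,z) for x in q]); c=P.mean(0); e=np.linalg.eigh(np.cov((P-c).T))[1][:,1]
    return c.round(4),round(float(np.arctan2(e[1],e[0])%np.pi),3),len(q)
E
python3 - <<'E'
from h import *
P={n:bot.read_camera(n) for n in('top','side')}
for t in (100,115,130):
    print(t,fit('rack',[(P['top'],(341,204))],.1,thr=t,red=True),fit('rack',[(P['top'],(341,204)),(P['side'],(362,245))],.1,thr=t,red=True))
print(key(P['top'],(339,190)),key(P['side'],(369,231)))
for n in P: print([ (ray(d['xy'],P[n],z).round(4),round(d['score'],2)) for t,z in(('bay_left',0),('bay_mid',0),('bay_right',0),('key_top',.057)) for d in bot.tip_of(t,P[n])])
go(.4635-.042*np.cos(.127),.2317-.042*np.sin(.127),.1,.127+np.pi/2)
E
```

```text
100 (array([ 0.6147, -0.0517,  0.1099]), np.float64(0.971)) (array([ 0.616 , -0.0521,  0.1178]), np.float64(0.972))
115 (array([ 0.615 , -0.0514,  0.1128]), np.float64(0.97)) (array([ 0.6156, -0.0518,  0.1253]), np.float64(0.97))
130 (array([ 0.6155, -0.0513,  0.1128]), np.float64(0.964)) (array([ 0.6156, -0.0514,  0.1071]), np.float64(0.958))
(array([ 0.6362, -0.0487]), 2.366, 87) (array([ 0.6324, -0.0603]), 2.492, 139)
[(array([0.5949, 0.013 ]), 0.76), (array([ 0.267 , -0.1169]), 0.73), (array([ 0.6103, -0.0518]), 0.97), (array([ 0.2864, -0.1835]), 0.72), (array([ 0.3017, -0.2366]), 0.74), (array([ 0.6159, -0.1184]), 0.7), (array([ 0.6359, -0.0485]), 0.65), (array([ 0.3204, -0.1756]), 0.49)]
[(array([0.5939, 0.0043]), 0.75), (array([ 0.6054, -0.0606]), 0.9), (array([ 0.2868, -0.1808]), 0.69), (array([ 0.3176, -0.2402]), 0.61), (array([ 0.6079, -0.1143]), 0.56), (array([ 0.6386, -0.0514]), 0.62), (array([ 0.313 , -0.1735]), 0.53), (array([ 0.5552, -0.0425]), 0.49)]
turn [0.0, 0.0, -0.477] shift mm [-318.7, -317.8, 96.1] t 2.2 q7 -0.08
```

Call:
jog_arm([
  [0, 0, -0.16, -40, -40, 12, 80],
  [0, 0, -0.32, -80, -79, 24, 80],
  [0, 0, -0.477, -120, -119, 36, 80],
  [0, 0, -0.477, -160, -159, 48, 80],
  [0, 0, -0.477, -200, -199, 60, 80],
  [0, 0, -0.477, -240, -239, 72, 80],
  [0, 0, -0.477, -280, -279, 84, 80],
  [0, 0, -0.477, -319, -318, 96, 80],
  [0, 0, -0.477, -319, -318, 136, 80],
  [0, 0, -0.477, -319, -318, 136, 80],
], grip_force=60)

```text
t: 3.45
eef_pos: [0.4205, 0.2244, 0.0585]
tool_rot: [-0.002, -0.063, 0.998, -0.001]
contact_force: [-0.2, 0.0, 0.7]
gripper_width: 0.938
grasp_force: 0.0
```

```bash
python3 - <<'E'
from h import *
P={n:bot.read_camera(n) for n in('top','side')}
p,r,o=tool(); print(p,r.as_matrix().round(3).tolist())
cv2.imwrite('pics/t1.png',cv2.resize(np.hstack([P['top']['pixels'][160:400,60:380],P['side']['pixels'][110:350,100:420]])[:,:,::-1],(800,300)))
print(fit('cas',[(P['top'],(157,270))],.15),fit('cas',[(P['top'],(193,201))],.03))
go(.4635-.042*np.cos(.127),.2317-.042*np.sin(.127),.004,.127+np.pi/2)
E
```

```text
[0.42200034 0.226862   0.06071336] [[-0.992, -0.128, -0.0], [-0.128, 0.992, 0.0], [0.0, 0.0, -1.0]]
(array([0.467 , 0.3621, 0.0947]), np.float64(0.112)) (array([0.6296, 0.2821, 0.0266]), np.float64(0.986))
turn [0.0, -0.0, 0.001] shift mm [0.2, -0.5, 56.7] t 3.5 q7 1.1
```

View pics/t1.png

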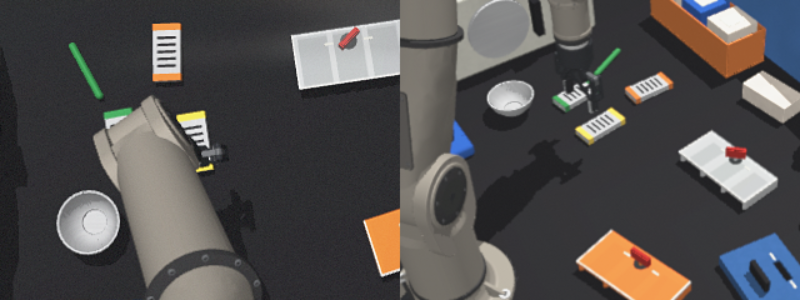

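The gripper hovers over the near end of the yellow cassette, at crop pixel (205,155). Nothing else has moved.

Call:
jog_arm([
  [0, 0, 0, 0, 0, 30, 80],
  [0, 0, 0, 0, 0, 50, 80],
  [0, 0, 0, 0, 0, 57, 80],
  [0, 0, 0, 0, 0, 57, 70],
  [0, 0, 0, 0, 0, 57, 40],
  [0, 0, 0, 0, 0, 57, 40],
  [0, 0, 0, 0, 0, 57, 40],
  [0, 0, 0, 0, 0, 57, 40],
  [0, 0, 0, 0, 0, 57, 40],
  [0, 0, 0, 0, 0, 57, 40],
], grip_force=70)

```text
t: 4.8
eef_pos: [0.422, 0.226, 0.0031]
tool_rot: [-0.0, -0.064, 0.998, -0.0]
contact_force: [-0.5, 0.3, -0.2]
gripper_width: 0.471
grasp_force: 0.0
```

```bash
python3 - <<'E'
from h import *
P={n:bot.read_camera(n) for n in('top','side')}
cv2.imwrite('pics/t2.png',np.hstack([cv2.resize(P['top']['pixels'][210:330,130:290],(400,300)),cv2.resize(P['side']['pixels'][140:260,180:340],(400,300))])[:,:,::-1])
o=bot.get_obs(); print(o['gripper_width'],o['grasp_force'],o['eef_pos'])
E
```

```text
0.4696846349914142 0.0 [0.42198234 0.2260408  0.00304368]
```

View pics/t2.png

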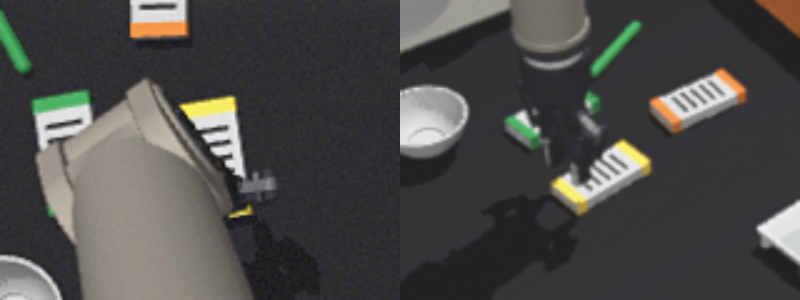

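```bash
python3 - <<'E'
from h import *
P={n:bot.read_camera(n) for n in('top','side')}
p,r,o=tool(); Y=r.as_matrix()[:,1]
sc=4
for n,(u0,v0,u1,v1) in {'top':(170,230,270,330),'side':(200,160,300,260)}.items():
    im=cv2.resize(P[n]['pixels'][v0:v1,u0:u1],None,fx=sc,fy=sc,interpolation=cv2.INTER_CUBIC)
    for z in(.003,.022,.05):
        for s in(-.02,0,.02):
            q=p+Y*s; q[2]=z; c=proj(q,P[n])[0]; cv2.circle(im,tuple(int((c[i]-(u0,v0)[i]+.5)*sc) for i in(0,1)),3,((255,0,0),(0,255,0),(0,255,255))[(.003,.022,.05).index(z)],-1)
    C=(proj(corners('cas',.4635,.2317,.127),P[n])-[u0,v0]+.5)*sc
    cv2.polylines(im,[C[[1,3,7,5]].astype(np.int32)],True,(255,0,255),1)
    P[n]['im']=im
cv2.imwrite('pics/t3.png',np.hstack([P['top']['im'],P['side']['im']])[:,:,::-1])
E
```

```text
(no output)
```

View pics/t3.png

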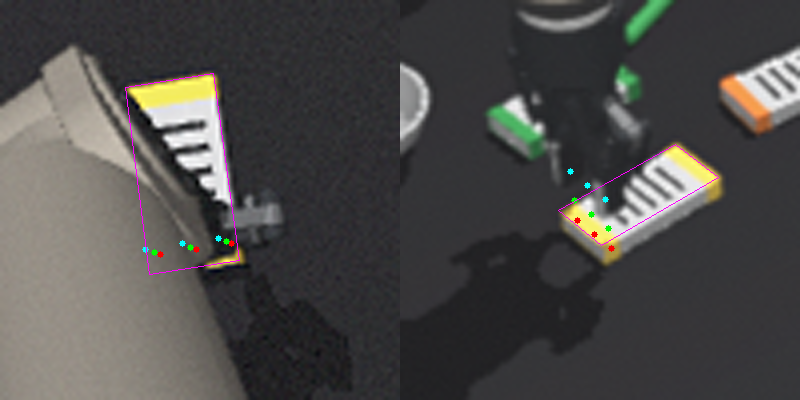

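```bash
python3 - <<'E'
from h import *
p=bot.read_camera('side'); im=p['pixels'][180:240,220:300]; im=np.clip(im.astype(float)*1.8,0,255).astype(np.uint8)
cv2.imwrite('pics/t4.png',cv2.resize(im,(800,600),interpolation=cv2.INTER_CUBIC)[:,:,::-1])
t,r,o=tool();Y=r.as_matrix()[:,1]
for s in(-.02,.02): print([((proj(t+Y*s+[0,0,z],p)[0]-[220,180]+.5)*10).round().tolist() for z in(0,.02,.04)])
E
```

```text
[[328.0, 421.0], [322.0, 369.0], [315.0, 316.0]]
[[244.0, 351.0], [237.0, 299.0], [230.0, 246.0]]
```

View pics/t4.png

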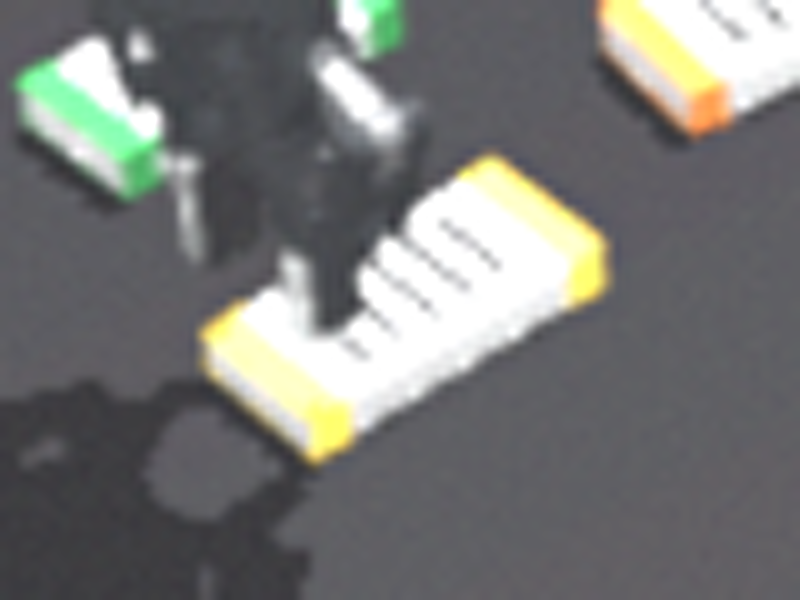

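The side picture shows both fingertips, at crop pixels (320,330) and (205,260). They sit about 30 mm above the reported TCP height, over the cassette top, and there is no contact force. I open and go down in small steps, checking the force.

Call:
jog_arm([
  [0, 0, 0, 0, 0, 0, 80],
  [0, 0, 0, 0, 0, 0, 80],
  [0, 0, 0, 0, 0, 0, 80],
  [0, 0, 0, 0, 0, 3, 80],
  [0, 0, 0, 0, 0, 5, 80],
  [0, 0, 0, 0, 0, 8, 80],
  [0, 0, 0, 0, 0, 8, 80],
  [0, 0, 0, 0, 0, 8, 80],
])

```text
t: 6.05
eef_pos: [0.422, 0.2261, -0.0049]
tool_rot: [-0.0, -0.064, 0.998, -0.0]
contact_force: [0.3, 1.2, 0.2]
gripper_width: 0.938
grasp_force: 0.0
```

```bash
python3 - <<'E'
from h import *
p=bot.read_camera('side'); im=p['pixels'][180:240,220:300]; im=np.clip(im.astype(float)*1.8,0,255).astype(np.uint8)
im=cv2.resize(im,(800,600),interpolation=cv2.INTER_CUBIC)
t,r,o=tool();Y=r.as_matrix()[:,1]; print(t,o['contact_force'],o['gripper_width'],o['q'])
for s in(-.04,.04):
  for z,c in((0,(255,0,0)),(.02,(0,255,0)),(.04,(0,255,255))):
    cv2.circle(im,tuple(int(v) for v in (proj(t+Y*s+[0,0,z],p)[0]-[220,180]+.5)*10),5,c,-1)
cv2.imwrite('pics/t5.png',im[:,:,::-1])
E
```

```text
[ 0.42206286  0.22610359 -0.00487208] [-0.21448735  0.60723525  0.70362063] 0.9343688367203968 [-0.65104133  0.46966098  0.0350282   2.16662482 -0.03276512  0.50568317
  1.10686056]
```

View pics/t5.png

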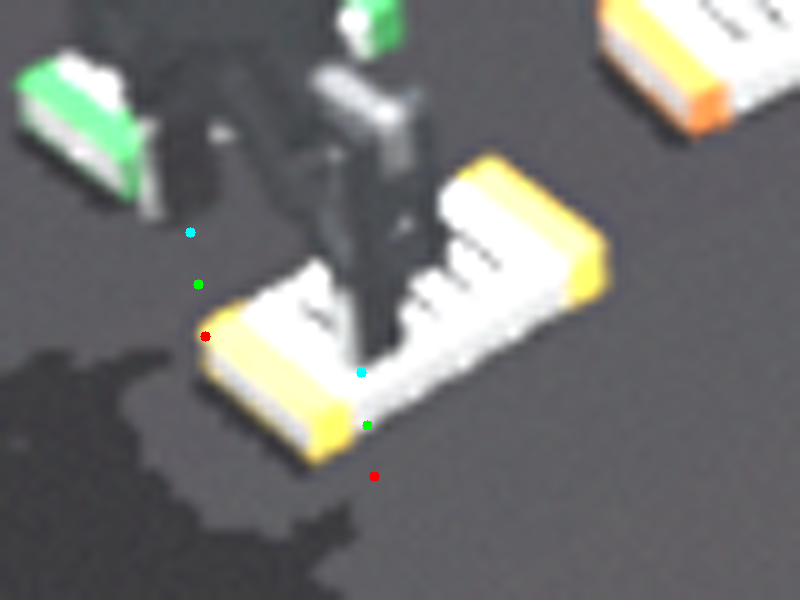

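Call:
jog_arm([
  [0, 0, 0, 0, 0, 6, 72],
  [0, 0, 0, 0, 0, 12, 72],
  [0, 0, 0, 0, 0, 16, 72],
  [0, 0, 0, 0, 0, 19, 72],
  [0, 0, 0, 0, 0, 22, 72],
  [0, 0, 0, 0, 0, 22, 72],
])

```text
t: 6.85
eef_pos: [0.4219, 0.226, -0.0271]
tool_rot: [-0.0, -0.064, 0.998, -0.0]
contact_force: [-0.4, 0.3, -1.3]
gripper_width: 0.843
grasp_force: 0.0
```

```bash
python3 - <<'E'
from h import *
p=bot.read_camera('side'); im=p['pixels'][180:240,220:300]; im=np.clip(im.astype(float)*1.8,0,255).astype(np.uint8)
im=cv2.resize(im,(800,600),interpolation=cv2.INTER_CUBIC)
t,r,o=tool();Y=r.as_matrix()[:,1]; print(t,o['contact_force'],o['gripper_width'])
for s in(-.036,.036):
  for z,c in((0,(255,0,0)),(.02,(0,255,0)),(.04,(0,255,255))):
    cv2.circle(im,tuple(int(v) for v in (proj(t+Y*s+[0,0,z],p)[0]-[220,180]+.5)*10),5,c,-1)
cv2.imwrite('pics/t6.png',im[:,:,::-1])
E
```

```text
[ 0.42199213  0.22603457 -0.02695715] [ 0.28703133 -0.92963592  0.35842935] 0.8393084553196013
```

View pics/t6.png

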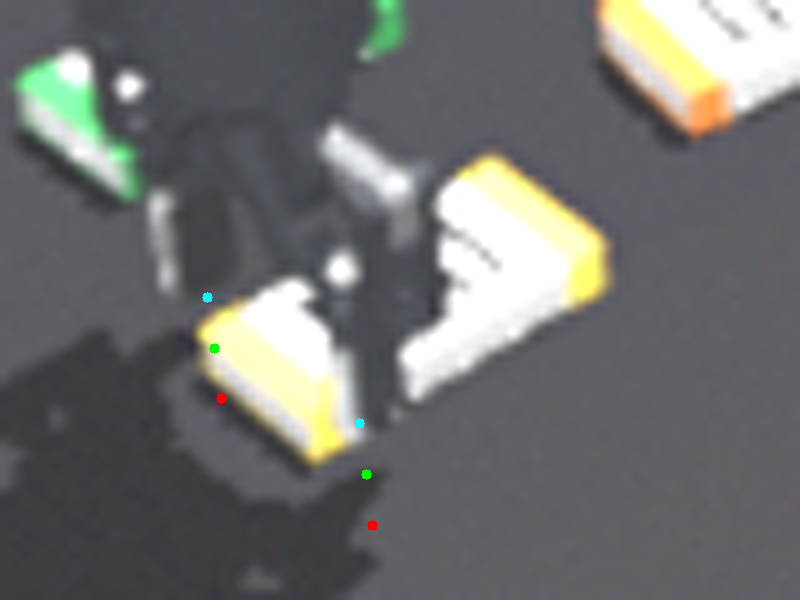

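The reported z carries a bias: the real tool is about 30 mm higher. The fingers now straddle the cassette, near tip at (365,430). I go 4 mm further down and close.

Call:
jog_arm([
  [0, 0, 0, 0, 0, 2, 72],
  [0, 0, 0, 0, 0, 4, 65],
  [0, 0, 0, 0, 0, 4, 55],
  [0, 0, 0, 0, 0, 4, 40],
  [0, 0, 0, 0, 0, 4, 40],
  [0, 0, 0, 0, 0, 4, 40],
  [0, 0, 0, 0, 0, 4, 40],
])

```text
t: 7.78
eef_pos: [0.422, 0.226, -0.0304]
tool_rot: [-0.0, -0.063, 0.998, -0.0]
contact_force: [-2.0, 0.2, 7.6]
gripper_width: 0.563
grasp_force: 71.8
```

```bash
cat >> h.py <<'E'
RX,RY,RA=.6155,-.0517,.114
def rk(x,y): c,s=np.cos(RA),np.sin(RA); x/=1e3;y/=1e3; return RX+c*x-s*y, RY+s*x+c*y
E
python3 - <<'E'
from h import *
go(*rk(-123-42,64),-.015,RA+np.pi/2)
E
```

```text
turn [-0.0, -0.0, 0.013] shift mm [7.3, -233.8, -15.4] t 7.8 q7 1.11
```

Call:
jog_arm([
  [0, 0, 0, 0, 0, -10, 40],
  [0, 0, 0, 0, 0, -16, 40],
  [0, 0, 0.01, 2, -30, -16, 40],
  [0, 0, 0.013, 4, -70, -16, 40],
  [0, 0, 0.013, 5, -120, -16, 40],
  [0, 0, 0.013, 7, -170, -16, 40],
  [0, 0, 0.013, 7, -210, -16, 40],
  [0, 0, 0.013, 7, -234, -16, 40],
  [0, 0, 0.013, 7, -234, -16, 40],
  [0, 0, 0.013, 7, -234, -16, 40],
])

```text
t: 9.02
eef_pos: [0.4448, -0.0062, -0.0148]
tool_rot: [0.0, -0.057, 0.998, 0.0]
contact_force: [0.0, 0.9, -3.4]
gripper_width: 0.555
grasp_force: 72.8
```

```bash
python3 - <<'E'
from h import *
P={n:bot.read_camera(n) for n in('top','side')}
o=bot.get_obs(); print(o['eef_pos'],o['gripper_width'],o['grasp_force'],o['contact_force'])
x,y=rk(-123,64)
for n in P:
    for d in bot.spot_in('cassette_a',P[n])[:4]: print(n,d['xy'],round(d['score'],2),ray(d['xy'],P[n],.03).round(3))
print(x,y)
im=[]
for n in P:
    c=proj([x,y,.02],P[n])[0].astype(int); print(n,c); u,v=c
    C=proj(corners('cas',x,y,RA,.013),P[n])
    q=P[n]['pixels'][v-60:v+60,u-80:u+80]; q=cv2.resize(q,(400,300),interpolation=cv2.INTER_CUBIC)
    cv2.polylines(q,[((C[[1,3,7,5]]-[u-80,v-60]+.5)*2.5).astype(np.int32)],True,(255,0,255),1); im.append(q)
cv2.imwrite('pics/t7.png',np.hstack(im)[:,:,::-1])
E
```

```text
[ 0.44474058 -0.00566154 -0.01482722] 0.560978444494315 72.8437077999115 [-0.03021459 -0.31964506 -2.706848  ]
top [156.8, 271.1] 0.87 [0.47  0.358]
top [191.5, 201.0] 0.67 [0.625 0.281]
side [318.8, 249.1] 0.67 [ 0.502 -0.014]
side [243.6, 184.2] 0.65 [0.472 0.335]
0.4860181816531047 -0.00210706988308125
top [319 259]
side [311 251]
```

View pics/t7.png

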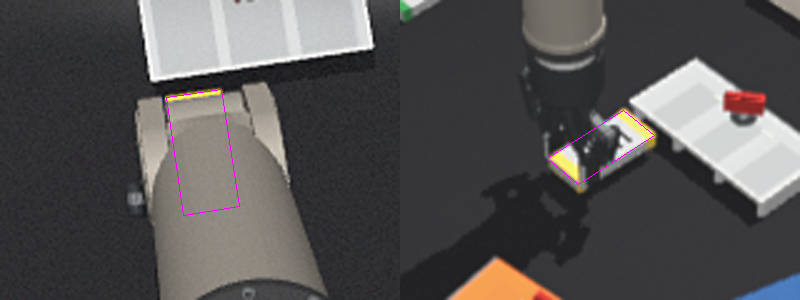

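The picture shows the gripped cassette in front of the left bay. Its front edge, (166,96) to (221,90) in the crop, falls on the prediction, so the xy readings hold and only z is biased. Lower and slide in.

Call:
jog_arm([
  [0, 0, 0, 0, 0, 8, 40],
  [0, 0, 0, 0, 0, 13, 40],
  [0, 0, 0, -12, 0, 13, 40],
  [0, 0, 0, -24, 0, 13, 40],
  [0, 0, 0, -36, 0, 13, 40],
  [0, 0, 0, -50, 0, 13, 40],
  [0, 0, 0, -64, 0, 13, 40],
  [0, 0, 0, -78, 0, 13, 40],
  [0, 0, 0, -90, 0, 13, 40],
  [0, 0, 0, -90, 0, 13, 40],
])

```text
t: 10.48
eef_pos: [0.5354, 0.0036, -0.0279]
tool_rot: [0.0, -0.057, 0.998, 0.0]
contact_force: [0.8, 0.7, -3.1]
gripper_width: 0.557
grasp_force: 72.8
```

Call:
jog_arm([
  [0, 0, 0, 0, 0, 0, 62],
  [0, 0, 0, 0, 0, 0, 62],
  [0, 0, 0, 12, 0, -2, 62],
  [0, 0, 0, 24, 0, -6, 62],
  [0, 0, 0, 32, 0, -10, 40],
  [0, 0, 0, 32, 0, -11, 0],
  [0, 0, 0, 32, 0, -11, 0],
  [0, 0, 0, 32, 0, -11, 0],
  [0, 0, 0, 32, 0, -11, 0],
  [0, 0, 0, 32, 0, -11, 0],
], grip_force=40)

```text
t: 11.72
eef_pos: [0.5024, -0.0003, -0.017]
tool_rot: [-0.0, -0.057, 0.998, 0.0]
contact_force: [0.2, 0.0, 0.8]
gripper_width: 0.003
grasp_force: 0.0
```

Call:
jog_arm([
  [0, 0, 0, 0, 0, 0, 0],
  [0, 0, 0, -8, 0, 0, 0],
  [0, 0, 0, -16, 0, 0, 0],
  [0, 0, 0, -22, 0, 0, 0],
  [0, 0, 0, -27, 0, 0, 0],
  [0, 0, 0, -30, 0, 0, 0],
  [0, 0, 0, -32, 0, 0, 0],
  [0, 0, 0, -32, 0, 0, 0],
])

```text
t: 12.72
eef_pos: [0.5342, 0.0033, -0.0169]
tool_rot: [-0.0, -0.057, 0.998, -0.0]
contact_force: [0.1, 0.7, 0.4]
gripper_width: 0.0
grasp_force: 0.0
```

Call:
jog_arm([
  [0, 0, 0, -2, 0, 0, 0],
  [0, 0, 0, -4, 0, 0, 0],
  [0, 0, 0, -4, 0, 0, 0],
])

```text
t: 13.1
eef_pos: [0.5384, 0.0038, -0.0169]
tool_rot: [0.0, -0.057, 0.998, 0.0]
contact_force: [-0.2, 0.2, -0.1]
gripper_width: 0.001
grasp_force: 0.0
```

```bash
python3 - <<'E'
from h import *
o=bot.get_obs(); print(o['eef_pos'],o['contact_force'])
p=bot.read_camera('side'); u,v=proj([*rk(-50,64),.01],p)[0].astype(int)
q=cv2.resize(p['pixels'][v-45:v+45,u-60:u+60],(800,600),interpolation=cv2.INTER_CUBIC)
for x in(-64,-60,-56):
    C=((proj([[*rk(x,39),.016],[*rk(x,89),.016]],p)-[u-60,v-45]+.5)*800/120).astype(int)
    cv2.line(q,tuple(map(int,C[0])),tuple(map(int,C[1])),{-64:(255,0,0),-60:(0,255,0),-56:(0,0,255)}[x],1)
cv2.imwrite('pics/t8.png',q[:,:,::-1])
E
```

```text
[ 0.53836126  0.0038368  -0.01689074] [-0.22839171  0.17085723 -0.0937159 ]
```

View pics/t8.png

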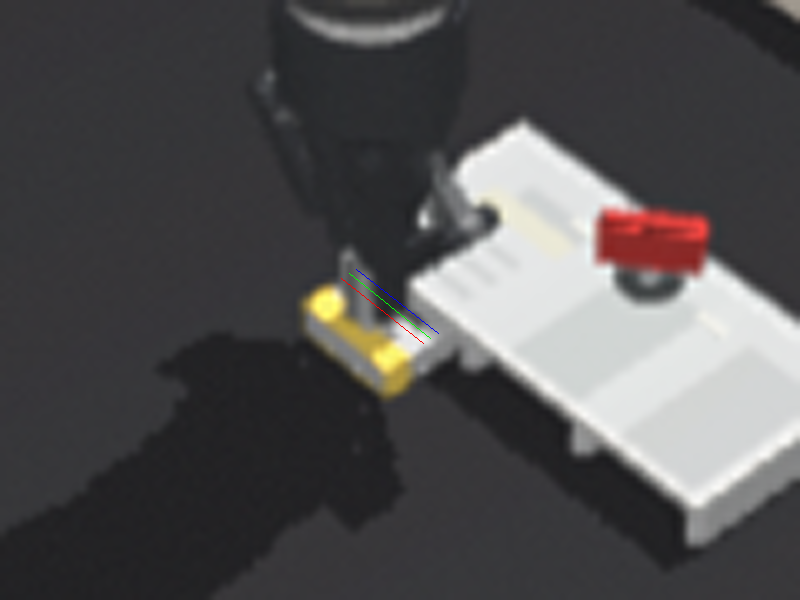

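The side picture shows the shut fingertip passing above the cassette at (365,320), so it was not pushed; its end still stands out near (350,340). The z bias is nearer 35 mm. I back off, go lower and push.

Call:
jog_arm([
  [0, 0, 0, 0, 0, -5, 0],
  [0, 0, 0, 18, 0, -5, 0],
  [0, 0, 0, 38, 0, -5, 0],
  [0, 0, 0, 38, 0, 5, 0],
  [0, 0, 0, 38, 0, 12, 0],
  [0, 0, 0, 38, 0, 12, 0],
  [0, 0, 0, 30, 0, 12, 0],
  [0, 0, 0, 22, 0, 12, 0],
  [0, 0, 0, 14, 0, 12, 0],
  [0, 0, 0, 14, 0, 12, 0],
])

```text
t: 14.4
eef_pos: [0.5256, 0.0025, -0.0288]
tool_rot: [0.001, -0.057, 0.998, 0.0]
contact_force: [0.4, -0.0, 0.3]
gripper_width: 0.003
grasp_force: 0.0
```

Call:
jog_arm([
  [0, 0, 0, -4, 0, 0, 0],
  [0, 0, 0, -8, 0, 0, 0],
  [0, 0, 0, -11, 0, 0, 0],
  [0, 0, 0, -13, 0, 0, 0],
  [0, 0, 0, -14, 0, 0, 0],
])

```text
t: 15.02
eef_pos: [0.5345, 0.0033, -0.0295]
tool_rot: [-0.003, -0.057, 0.998, -0.0]
contact_force: [-9.1, -1.0, 7.8]
gripper_width: 0.002
grasp_force: 5.4
```

Call:
jog_arm([
  [0, 0, 0, -1, 0, -1, 0],
  [0, 0, 0, -2, 0, -1, 0],
  [0, 0, 0, -3, 0, -1, 0],
  [0, 0, 0, -3, 0, -1, 0],
])

```text
t: 15.52
eef_pos: [0.5346, 0.0026, -0.0294]
tool_rot: [-0.006, -0.057, 0.998, -0.001]
contact_force: [-13.2, -3.2, 5.5]
gripper_width: -0.002
grasp_force: 6.8
```

```bash
cat >> h.py <<'E'
def ends(p,bay,colour):
    "rear edge of the cassette seen at z=.016 in rack frame x (mm), from band-coloured pixels outside the mouth"
    hsv=cv2.cvtColor(p['pixels'],cv2.COLOR_RGB2HSV).astype(int); h0={'y':(24,34),'g':(45,85),'o':(5,19)}[colour]
    m=(hsv[...,0]>=h0[0])&(hsv[...,0]<=h0[1])&(hsv[...,1]>110)&(hsv[...,2]>60)
    q=np.argwhere(m)[:,::-1]; P=np.array([ray(x,p,.016) for x in q])-[RX,RY]; c,s=np.cos(RA),np.sin(RA)
    X=np.c_[P@[c,s],P@[-s,c]]*1e3; k=(abs(X[:,1]-bay)<24)&(X[:,0]<-40)&(X[:,0]>-140); return np.percentile(X[k,0],[2,50,98]).round(1),np.percentile(X[k,1],[2,98]).round(1),k.sum()
E
python3 - <<'E'
from h import *
o=bot.get_obs(); print(o['eef_pos'],o['contact_force'])
for n in('side','top'):
    try: print(n,ends(bot.read_camera(n),64,'y'))
    except Exception as e: print(n,e)
E
```

```text
[ 0.53455099  0.00258303 -0.02940774] [-13.22906942  -3.20232238   5.54726011]
side (array([-61.4, -58.2, -50.7]), array([40.4, 55.3]), np.int64(14))
top operands could not be broadcast together with shapes (0,) (2,)
```

Call:
jog_arm([
  [0, 0, 0, 10, 0, 0, 0],
  [0, 0, 0, 25, 0, -10, 40],
  [0, 0, 0, 25, 0, -60, 80],
  [0, 0, 0, 25, 30, -90, 80],
  [0, 0, 0, 25, 80, -90, 80],
  [0, 0, 0, 25, 130, -90, 80],
  [0, 0, 0, 25, 130, -90, 80],
])

```text
t: 16.5
eef_pos: [0.5012, 0.1358, 0.0633]
tool_rot: [0.001, -0.061, 0.998, 0.002]
contact_force: [1.6, -1.3, 0.2]
gripper_width: 0.934
grasp_force: 0.0
```

```bash
cat >> h.py <<'E'
def cas(p,colour):
    "pose of a loose cassette from its two bands (coarse), then silhouette fit"
    hsv=cv2.cvtColor(p['pixels'],cv2.COLOR_RGB2HSV).astype(int); h0={'y':(24,34),'g':(50,80),'o':(8,18)}[colour]
    return None
E
python3 - <<'E'
from h import *
p=bot.read_camera('top'); s=bot.read_camera('side'); print(bot.get_obs()['eef_pos'])
print([(d['xy'],round(d['score'],2)) for d in bot.spot_in('cassette_a',p)])
print('g',fit('cas',[(p,(157,270))],.15),fit('cas',[(s,(240,187))],.15)); print('o',fit('cas',[(p,(193,201))],.03),fit('cas',[(s,(299,180))],.03))
g=fit('cas',[(p,(157,270))],.15)[0]; c,si=np.cos(g[2]),np.sin(g[2])
go(g[0]-.042*c,g[1]-.042*si,.04,g[2]+np.pi/2)
try: print(ends(s,64,'y'),ends(p,64,'y'))
except Exception as e: print(e)
E
```

```text
[0.50155896 0.13066483 0.0627578 ]
[([189.3, 195.9], 0.75), ([156.6, 270.5], 0.55), ([317.4, 231.0], 0.43)]
g (array([0.4726, 0.3635, 0.1549]), np.float64(0.975)) (array([0.4749, 0.3607, 0.1423]), np.float64(0.934))
o (array([0.6264, 0.2786, 0.0527]), np.float64(0.129)) (array([0.6317, 0.2776, 0.0309]), np.float64(0.902))
turn [-0.0, 0.001, -0.041] shift mm [44.4, 234.0, 22.5] t 16.6 q7 1.31
(array([-61.9, -58.4, -50.4]), array([40.8, 84.3]), np.int64(37)) (array([-63.7, -59.8, -52.7]), array([41.1, 87.2]), np.int64(81))
```

Call:
jog_arm([
  [0, 0, -0.02, 10, 50, 0, 72],
  [0, 0, -0.041, 20, 100, 5, 72],
  [0, 0, -0.041, 30, 150, 10, 72],
  [0, 0, -0.041, 40, 200, 15, 72],
  [0, 0, -0.041, 44, 234, 22, 72],
  [0, 0, -0.041, 44, 234, 50, 72],
  [0, 0, -0.041, 44, 234, 75, 72],
  [0, 0, -0.041, 44, 234, 75, 72],
], grip_force=70)

```text
t: 17.65
eef_pos: [0.431, 0.3551, -0.0143]
tool_rot: [-0.001, -0.076, 0.997, -0.002]
contact_force: [-0.3, 0.2, 0.2]
gripper_width: 0.838
grasp_force: 0.0
```

```bash
python3 - <<'E'
from h import *
g=(.4728,.3630,.152); c,si=np.cos(g[2]),np.sin(g[2]); print(bot.get_obs()['contact_force'])
go(g[0]-.042*c,g[1]-.042*si,-.030,g[2]+np.pi/2)
E
```

```text
[-0.30132938  0.20006696  0.16467537]
turn [-0.003, -0.003, 0.001] shift mm [-0.6, 1.5, 15.7] t 17.6 q7 0.89
```

Call:
jog_arm([
  [0, 0, 0, 0, 1, 8, 72],
  [0, 0, 0, 0, 1, 16, 72],
  [0, 0, 0, 0, 1, 16, 60],
  [0, 0, 0, 0, 1, 16, 40],
  [0, 0, 0, 0, 1, 16, 40],
  [0, 0, 0, 0, 1, 16, 40],
  [0, 0, 0, 0, 1, 16, 40],
])

```text
t: 18.52
eef_pos: [0.4311, 0.3587, -0.028]
tool_rot: [0.0, -0.077, 0.997, -0.0]
contact_force: [-1.2, -2.0, 6.2]
gripper_width: 0.556
grasp_force: 71.5
```

```bash
python3 - <<'E'
from h import *
o=bot.get_obs(); print(o['contact_force'],o['gripper_width'],o['grasp_force'])
go(*rk(-165,0),-.015,RA+np.pi/2)
E
```

```text
[-1.18458904 -2.01345228  6.22763999] 0.555785595618929 71.50836162851192
turn [-0.0, 0.0, 0.041] shift mm [45.9, -427.2, -13.0] t 18.5 q7 0.88
```

Call:
jog_arm([
  [0, 0, 0, 10, 0, -15, 40],
  [0, 0, 0.02, 30, -20, -35, 40],
  [0, 0, 0.041, 46, -70, -35, 40],
  [0, 0, 0.041, 46, -125, -35, 40],
  [0, 0, 0.041, 46, -180, -35, 40],
  [0, 0, 0.041, 46, -240, -35, 40],
  [0, 0, 0.041, 46, -300, -35, 40],
  [0, 0, 0.041, 46, -360, -35, 40],
  [0, 0, 0.041, 46, -410, -35, 40],
  [0, 0, 0.041, 46, -427, -35, 40],
])

```text
t: 19.77
eef_pos: [0.4513, -0.0734, 0.007]
tool_rot: [0.0, -0.055, 0.999, -0.001]
contact_force: [0.1, 0.9, -1.7]
gripper_width: 0.555
grasp_force: 74.5
```

```bash
cat >> h.py <<'E'
def look(colour,z=.045):
    "coloured pixels in both views -> rack frame at height z: percentiles"
    o=bot.get_obs(); print(o['eef_pos'].round(4),o['gripper_width'].round(3),o['grasp_force'],np.round(o['contact_force'],1))
    for n in('top','side'):
        p=bot.read_camera(n); hsv=cv2.cvtColor(p['pixels'],cv2.COLOR_RGB2HSV).astype(int); h0={'y':(24,34),'g':(50,85),'o':(8,18)}[colour]
        m=(hsv[...,0]>=h0[0])&(hsv[...,0]<=h0[1])&(hsv[...,1]>110)&(hsv[...,2]>90)
        q=np.argwhere(m)[:,::-1]; P=np.array([ray(x,p,z) for x in q])-[RX,RY]; c,s=np.cos(RA),np.sin(RA)
        X=np.c_[P@[c,s],P@[-s,c]]*1e3; k=(abs(X[:,1])<130)&(X[:,0]<-30)&(X[:,0]>-220); X=X[k]
        for w,(a,b) in{'front':(-110,-30),'rear':(-220,-130)}.items():
            Z=X[(X[:,0]>a)&(X[:,0]<b)]
            if len(Z)>4: print(n,w,'x',np.percentile(Z[:,0],[2,50,98]).round(1),'y',np.percentile(Z[:,1],[2,50,98]).round(1),len(Z))
E
python3 - <<'E'
from h import *
look('g'); go(*rk(-165,0),-.015,RA+np.pi/2)
E
```

```text
Traceback (most recent call last):
  File "h.py", line 66, in look
    o=bot.get_obs(); print(o['eef_pos'].round(4),o['gripper_width'].round(3),o['grasp_force'],np.round(o['contact_force'],1))
                                                 ^^^^^^^^^^^^^^^^^^^^^^^^
AttributeError: 'float' object has no attribute 'round'
```

```bash
sed -i "s/o\['gripper_width'\].round(3)/round(o['gripper_width'],3)/" h.py; python3 - <<'E'
from h import *
look('g'); go(*rk(-165,0),-.028,RA+np.pi/2)
E
```

```text
[ 0.4513 -0.0734  0.007 ] 0.555 74.47728977305815 [ 0.1  0.9 -1.7]
side front x [-80.7 -73.  -68.4] y [-38.6 -12.2  16.5] 54
side rear x [-171.8 -166.7 -160.7] y [-20.6   3.2  21.9] 50
turn [-0.001, 0.001, -0.004] shift mm [-0.3, 1.7, 34.8] t 19.9 q7 1.68
```

Call:
jog_arm([
  [0, 0, 0, 0, 1, 12, 40],
  [0, 0, 0, 0, 1, 24, 40],
  [0, 0, 0, 0, 1, 30, 40],
  [0, 0, 0, 0, 1, 35, 40],
  [0, 0, 0, -10, 1, 35, 40],
  [0, 0, 0, -20, 1, 35, 40],
  [0, 0, 0, -30, 1, 35, 40],
  [0, 0, 0, -42, 1, 35, 40],
  [0, 0, 0, -54, 1, 35, 40],
  [0, 0, 0, -54, 1, 35, 40],
])

```text
t: 21.12
eef_pos: [0.5039, -0.0639, -0.0282]
tool_rot: [-0.001, -0.056, 0.998, -0.001]
contact_force: [-7.2, -1.0, 15.2]
gripper_width: 0.557
grasp_force: 78.7
```

Call:
jog_arm([
  [0, 0, 0, -10, 0, 0, 40],
  [0, 0, 0, -20, 0, 0, 40],
  [0, 0, 0, -30, 0, 0, 40],
  [0, 0, 0, -36, 0, 0, 40],
  [0, 0, 0, -36, 0, 0, 40],
])

```text
t: 21.75
eef_pos: [0.539, -0.06, -0.0282]
tool_rot: [-0.002, -0.056, 0.998, -0.001]
contact_force: [-8.9, -2.3, 16.7]
gripper_width: 0.557
grasp_force: 78.8
```

Call:
jog_arm([
  [0, 0, 0, 0, 0, 0, 62],
  [0, 0, 0, 0, 0, 0, 62],
  [0, 0, 0, 14, 0, -1, 62],
  [0, 0, 0, 30, 0, -1, 62],
  [0, 0, 0, 36, 0, -1, 40],
  [0, 0, 0, 36, 0, -1, 0],
  [0, 0, 0, 36, 0, -1, 0],
  [0, 0, 0, 36, 0, -1, 0],
  [0, 0, 0, 36, 0, -1, 0],
  [0, 0, 0, 28, 0, -1, 0],
], grip_force=40)

```text
t: 23.0
eef_pos: [0.5128, -0.0621, -0.028]
tool_rot: [-0.0, -0.057, 0.998, -0.0]
contact_force: [-0.6, 0.5, 0.0]
gripper_width: 0.001
grasp_force: 0.0
```

Call:
jog_arm([
  [0, 0, 0, -7, 0, 0, 0],
  [0, 0, 0, -14, 0, 0, 0],
  [0, 0, 0, -20, 0, 0, 0],
  [0, 0, 0, -24, 0, 0, 0],
  [0, 0, 0, -28, 0, 0, 0],
  [0, 0, 0, -31, 0, 0, 0],
  [0, 0, 0, -34, 0, 0, 0],
  [0, 0, 0, -34, 0, 0, 0],
])

```text
t: 24.0
eef_pos: [0.5421, -0.0588, -0.0287]
tool_rot: [-0.004, -0.057, 0.998, -0.0]
contact_force: [-11.0, -0.4, 7.2]
gripper_width: 0.002
grasp_force: 5.4
```

```bash
python3 - <<'E'
from h import *
o=bot.get_obs(); print(o['contact_force'])
d=np.array(o['eef_pos'][:2])-[RX,RY]; c,s=np.cos(RA),np.sin(RA); print('rack',d@[c,s],d@[-s,c])
for n in('side','top'):
    try: print(n,ends(bot.read_camera(n),0,'g'))
    except Exception as e: print(n,e)
E
```

```text
[-10.99730708  -0.44478307   7.1553783 ]
rack -0.07376990168764198 0.0013332969148696252
side (array([-61.1, -56.5, -51.7]), array([-23.2,  -7.9]), np.int64(18))
top index -1 is out of bounds for axis 0 with size 0
```

Call:
jog_arm([
  [0, 0, 0, 10, 0, 0, 0],
  [0, 0, 0, 25, 0, -10, 40],
  [0, 0, 0, 25, 0, -60, 72],
  [0, 0, 0, 25, 0, -90, 72],
  [0, 0, 0, 25, 0, -90, 72],
])

```text
t: 24.72
eef_pos: [0.524, -0.0612, 0.0652]
tool_rot: [0.003, -0.057, 0.998, -0.0]
contact_force: [-0.6, 0.8, -0.4]
gripper_width: 0.833
grasp_force: 0.0
```

```bash
python3 - <<'E'
from h import *
p=bot.read_camera('top'); s=bot.read_camera('side')
print([(d['xy'],round(d['score'],2)) for d in bot.spot_in('cassette_a',p)])
print('o',fit('cas',[(p,(193,201))],.03),fit('cas',[(s,(299,180))],.03))
g=fit('cas',[(p,(193,201))],.03)[0]; c,si=np.cos(g[2]),np.sin(g[2])
go(g[0]-.042*c,g[1]-.042*si,.04,g[2]+np.pi/2)
for b,k in((64,'y'),(0,'g')): print(ends(s,b,k),ends(p,b,k))
E
```

```text
[([192.5, 200.9], 0.62), ([310.9, 233.6], 0.55)]
o (array([0.6296, 0.2821, 0.0266]), np.float64(0.986)) (array([ 0.6384,  0.2758, -0.1283]), np.float64(0.034))
turn [0.0, -0.0, 0.088] shift mm [-104.9, 332.2, 21.8] t 24.9 q7 1.67
(array([-62.3, -58.8, -50.8]), array([40.8, 84.4]), np.int64(35)) (array([-63.7, -59. , -53. ]), array([41.8, 87.7]), np.int64(42))Traceback (most recent call last):
  File "<stdin>", line 7, in <module>
  File "h.py", line 59, in ends
    X=np.c_[P@[c,s],P@[-s,c]]*1e3; k=(abs(X[:,1]-bay)<24)&(X[:,0]<-40)&(X[:,0]>-140); return np.percentile(X[k,0],[2,50,98]).round(1),np.percentile(X[k,1],[2,98]).round(1),k.sum()
                                                                                             ~~~~~~~~~~~~~^^^^^^^^^^^^^^^^^^
    return _quantile_unchecked(
        a, q, axis, out, overwrite_input, method, keepdims, weights)
    return _ureduce(a,
                    func=_quantile_ureduce_func,
    ...<5 lines>...
                    overwrite_input=overwrite_input,
                    method=method)
    r = func(a, **kwargs)
    result = _quantile(arr,
                       quantiles=q,
    ...<2 lines>...
                       out=out,
                       weights=wgt)
    slices_having_nans = np.isnan(arr[-1, ...])
                                  ~~~^^^^^^^^^
IndexError: index -1 is out of bounds for axis 0 with size 0
```

Call:
jog_arm([
  [0, 0, 0.04, 0, 55, 0, 72],
  [0, 0, 0.088, 0, 110, 0, 72],
  [0, 0, 0.088, -15, 165, 0, 72],
  [0, 0, 0.088, -40, 220, 0, 72],
  [0, 0, 0.088, -70, 275, 0, 72],
  [0, 0, 0.088, -95, 320, 0, 72],
  [0, 0, 0.088, -105, 332, 20, 72],
  [0, 0, 0.088, -105, 332, 50, 72],
  [0, 0, 0.088, -105, 332, 75, 72],
  [0, 0, 0.088, -105, 332, 75, 72],
], grip_force=70)

```text
t: 26.12
eef_pos: [0.5856, 0.2794, -0.0163]
tool_rot: [-0.003, -0.013, 1.0, -0.002]
contact_force: [-0.5, -0.8, 0.9]
gripper_width: 0.845
grasp_force: 0.0
```

```bash
python3 - <<'E'
from h import *
print(bot.get_obs()['contact_force'])
s=bot.read_camera('side');print(fit('cas',[(s,(299,180))],.03), [(d['xy'],round(d['score'],2)) for d in bot.spot_in('cassette_a',s)])
g=(.6297,.2820,.027); c,si=np.cos(g[2]),np.sin(g[2])
go(g[0]-.042*c,g[1]-.042*si,-.028,g[2]+np.pi/2)
E
```

```text
[-0.46153923 -0.83292225  0.90718125]
(array([ 0.6318,  0.2807, -0.0078]), np.float64(0.921)) [([303.9, 179.8], 0.82), ([332.3, 243.1], 0.59), ([348.6, 257.7], 0.43)]
turn [-0.0, -0.001, -0.001] shift mm [0.4, 0.3, 14.8] t 26.2 q7 1.02
```

Call:
jog_arm([
  [0, 0, 0, 0, 0, 8, 72],
  [0, 0, 0, 0, 0, 14, 72],
  [0, 0, 0, 0, 0, 14, 60],
  [0, 0, 0, 0, 0, 14, 40],
  [0, 0, 0, 0, 0, 14, 40],
  [0, 0, 0, 0, 0, 14, 40],
  [0, 0, 0, 0, 0, 14, 40],
])

```text
t: 27.1
eef_pos: [0.5887, 0.2808, -0.0261]
tool_rot: [0.0, -0.013, 1.0, 0.0]
contact_force: [-2.1, -0.1, 5.4]
gripper_width: 0.553
grasp_force: 71.7
```

```bash
python3 - <<'E'
from h import *
o=bot.get_obs(); print(o['contact_force'],o['gripper_width'],o['grasp_force'])
go(*rk(-165,-64),.015,RA+np.pi/2)
E
```

```text
[-2.1364327  -0.12853753  5.38100894] 0.5532517114667065 71.72704696655273
turn [0.0, 0.0, -0.088] shift mm [140.5, -411.3, -41.2] t 27.1 q7 1.02
```

Call:
jog_arm([
  [0, 0, 0, 20, 0, -20, 40],
  [0, 0, 0, 60, -15, -41, 40],
  [0, 0, -0.04, 90, -55, -41, 40],
  [0, 0, -0.088, 120, -100, -41, 40],
  [0, 0, -0.088, 141, -150, -41, 40],
  [0, 0, -0.088, 141, -205, -41, 40],
  [0, 0, -0.088, 141, -260, -41, 40],
  [0, 0, -0.088, 141, -315, -41, 40],
  [0, 0, -0.088, 141, -370, -41, 40],
  [0, 0, -0.088, 141, -411, -41, 40],
])

```text
t: 28.35
eef_pos: [0.4578, -0.1364, 0.0141]
tool_rot: [0.0, -0.056, 0.998, -0.0]
contact_force: [0.5, 0.8, -1.5]
gripper_width: 0.553
grasp_force: 72.4
```

```bash
python3 - <<'E'
from h import *
look('o',.055); go(*rk(-165,-64),-.027,RA+np.pi/2)
E
```

```text
[ 0.4578 -0.1364  0.0141] 0.553 72.40413308143616 [ 0.5  0.8 -1.5]
top front x [-84.9 -78.3 -71.9] y [-63.  -52.8 -42.3] 62
side front x [-91.5 -79.6 -73.3] y [-110.3  -82.5  -51.1] 83
side rear x [-185.7 -174.  -166.1] y [-107.1  -74.3  -48.6] 85
turn [-0.002, 0.0, -0.008] shift mm [-1.8, 5.3, 41.2] t 28.4 q7 1.8
```

Call:
jog_arm([
  [0, 0, 0, 0, 0, 12, 40],
  [0, 0, 0, 0, 0, 24, 40],
  [0, 0, 0, 0, 0, 34, 40],
  [0, 0, 0, 0, 0, 34, 40],
])

```text
t: 28.95
eef_pos: [0.4573, -0.1328, -0.0211]
tool_rot: [-0.001, -0.058, 0.998, 0.0]
contact_force: [-0.5, 0.5, -1.9]
gripper_width: 0.552
grasp_force: 72.5
```

```bash
python3 - <<'E'
from h import *
look('o',.02); go(*rk(-165,-64),-.027,RA+np.pi/2)
E
```

```text
[ 0.4573 -0.1328 -0.0211] 0.552 72.47000455856323 [-0.5  0.5 -1.9]
top front x [-84.7 -78.1 -71.6] y [-57.2 -47.1 -38.1] 54
side front x [-89.8 -77.  -69.3] y [-99.9 -70.  -40.1] 99
side rear x [-181.5 -172.1 -164.7] y [-97.5 -64.7 -38.6] 81
turn [0.0, -0.0, 0.001] shift mm [-0.6, -0.8, 6.9] t 29.1 q7 1.79
```

Call:
jog_arm([
  [0, 0, 0, 0, -1, 4, 40],
  [0, 0, 0, 0, -1, 6, 40],
  [0, 0, 0, -10, -1, 6, 40],
  [0, 0, 0, -20, -1, 6, 40],
  [0, 0, 0, -32, -1, 6, 40],
  [0, 0, 0, -44, -1, 6, 40],
  [0, 0, 0, -56, -1, 6, 40],
  [0, 0, 0, -70, -1, 6, 40],
  [0, 0, 0, -84, -1, 6, 40],
  [0, 0, 0, -90, -1, 6, 40],
])

```text
t: 30.3
eef_pos: [0.5491, -0.1242, -0.0259]
tool_rot: [0.0, -0.057, 0.998, 0.0]
contact_force: [-0.8, 0.0, -0.8]
gripper_width: 0.552
grasp_force: 72.6
```

Call:
jog_arm([
  [0, 0, 0, 0, 0, 0, 62],
  [0, 0, 0, 0, 0, 0, 62],
  [0, 0, 0, 14, 0, 0, 62],
  [0, 0, 0, 30, 0, 0, 62],
  [0, 0, 0, 36, 0, 0, 40],
  [0, 0, 0, 36, 0, 0, 0],
  [0, 0, 0, 36, 0, 0, 0],
  [0, 0, 0, 36, 0, 0, 0],
  [0, 0, 0, 36, 0, 0, 0],
  [0, 0, 0, 28, 0, 0, 0],
], grip_force=40)

```text
t: 31.55
eef_pos: [0.5197, -0.1278, -0.026]
tool_rot: [-0.0, -0.057, 0.998, 0.0]
contact_force: [0.2, -0.3, -0.3]
gripper_width: -0.002
grasp_force: 0.0
```

```bash
python3 - <<'E'
from h import *
o=bot.get_obs(); print(o['eef_pos'],o['contact_force'])
d=np.array(o['eef_pos'][:2])-[RX,RY]; c,s=np.cos(RA),np.sin(RA); print('rack',d@[c,s],d@[-s,c])
E
```

```text
[ 0.51971093 -0.12776844 -0.02602658] [ 0.18171684 -0.26353471 -0.25351843]
rack -0.10382033330327069 -0.0646783615575165
```

Call:
jog_arm([
  [0, 0, 0, 0, 0, 2, 0],
  [0, 0, 0, -8, 0, 2, 0],
  [0, 0, 0, -15, 0, 2, 0],
  [0, 0, 0, -20, 0, 2, 0],
  [0, 0, 0, -25, 0, 2, 0],
  [0, 0, 0, -29, 0, 2, 0],
  [0, 0, 0, -32, 0, 2, 0],
  [0, 0, 0, -34, 0, 2, 0],
  [0, 0, 0, -34, 0, 2, 0],
])

```text
t: 32.67
eef_pos: [0.5501, -0.1242, -0.0284]
tool_rot: [-0.003, -0.057, 0.998, 0.0]
contact_force: [-8.3, -1.1, 6.0]
gripper_width: 0.0
grasp_force: 4.3
```

```bash
python3 - <<'E'
from h import *
o=bot.get_obs(); print(o['eef_pos'],o['contact_force'])
d=np.array(o['eef_pos'][:2])-[RX,RY]; c,s=np.cos(RA),np.sin(RA); print('rack',d@[c,s],d@[-s,c])
kx,ky=rk(24,0); print(key(bot.read_camera('side'),(369,231)),key(bot.read_camera('top'),(339,190)),kx,ky)
E
```

```text
[ 0.5501039  -0.12421652 -0.02837389] [-8.28799583 -1.0555731   5.97602034]
rack -0.07322060751355784 -0.06460680428054187h.py:50: RuntimeWarning: Mean of empty slice.
  q=np.argwhere(m&w)[:,::-1]; P=np.array([ray(x,p,z) for x in q]); c=P.mean(0); e=np.linalg.eigh(np.cov((P-c).T))[1][:,1]
  ret = ret.dtype.type(ret / rcount)
  avg = a.mean(axis, **keepdims_kw)
  ret = um.true_divide(
h.py:50: RuntimeWarning: Degrees of freedom <= 0 for slice
  q=np.argwhere(m&w)[:,::-1]; P=np.array([ray(x,p,z) for x in q]); c=P.mean(0); e=np.linalg.eigh(np.cov((P-c).T))[1][:,1]
  c *= np.true_divide(1, fact)
  c *= np.true_divide(1, fact)
Traceback (most recent call last):
ValueError: not enough values to unpack (expected 2, got 0)

During handling of the above exception, another exception occurred:

Traceback (most recent call last):
  File "h.py", line 50, in key
    q=np.argwhere(m&w)[:,::-1]; P=np.array([ray(x,p,z) for x in q]); c=P.mean(0); e=np.linalg.eigh(np.cov((P-c).T))[1][:,1]
                                                                                    ~~~~~~~~~~~~~~^^^^^^^^^^^^^^^^^
numpy.linalg.LinAlgError: 0-dimensional array given. Array must be at least two-dimensional
```

Call:
jog_arm([
  [0, 0, 0, 10, 0, 0, 0],
  [0, 0, 0, 25, 0, -10, 30],
  [0, 0, 0, 25, 0, -60, 40],
  [0, 0, 0, 25, 30, -110, 40],
  [0, 0, 0, 25, 80, -130, 40],
  [0, 0, 0, 25, 140, -130, 40],
  [0, 0, 0, 25, 200, -130, 40],
  [0, 0, 0, 25, 260, -130, 40],
  [0, 0, 0, 25, 300, -130, 40],
  [0, 0, 0, 25, 300, -130, 40],
])

```text
t: 33.98
eef_pos: [0.4938, 0.1754, 0.103]
tool_rot: [0.001, -0.06, 0.998, 0.001]
contact_force: [0.4, -1.1, -0.2]
gripper_width: 0.47
grasp_force: 0.0
```

```bash
python3 - <<'E'
from h import *
P={n:bot.read_camera(n) for n in('top','side')}
for n in P: 
    try: print(n,key(P[n],proj([*rk(24,0),.058],P[n])[0]))
    except Exception as e: print(n,'nokey')
    for b,k in((64,'y'),(0,'g'),(-64,'o')):
        try: print(n,k,ends(P[n],b,k))
        except Exception as e: print(n,k,'none')
print('cover',fit('cover',[(P['top'],(467,250))],-.14),fit('cover',[(P['side'],(396,336))],-.14))
for n in('top','side'):
  m=BOX['rack']; BOX['rack']=m; print('rack',n,fit('rack',[(P[n],(341,204) if n=='top' else (362,245))],.1,thr=110,red=True))
for n in('top',):
    q=cv2.resize(P[n]['pixels'][150:290,270:520],(800,448),interpolation=cv2.INTER_CUBIC); cv2.imwrite('pics/t9.png',q[:,:,::-1])
E
```

```text
top (array([ 0.6364, -0.0488]), 2.36, 85)
top y (array([-63.7, -59.3, -52.7]), array([41.2, 87.2]), np.int64(86))
top g (array([-62.3, -57.6, -53. ]), array([-22.5,  22.4]), np.int64(90))
top o (array([-62.9, -57.4, -51.9]), array([-86.9, -41.3]), np.int64(108))
side (array([ 0.6324, -0.0603]), 2.492, 139)
side y (array([-61.9, -58.7, -53.2]), array([40.8, 84.4]), np.int64(34))
side g (array([-61.3, -56.7, -51.7]), array([-22.7,  21.9]), np.int64(49))
side o (array([-62.6, -56.2, -49.5]), array([-86.9, -41.3]), np.int64(71))
cover (array([ 0.5058, -0.3351, -0.1437]), np.float64(0.985)) (array([ 0.5072, -0.3328, -0.1357]), np.float64(0.986))
rack top (array([ 0.6109, -0.0523,  0.1053]), np.float64(0.924))
rack side (array([ 0.6133, -0.0526,  0.1129]), np.float64(0.92))
```

View pics/t9.png

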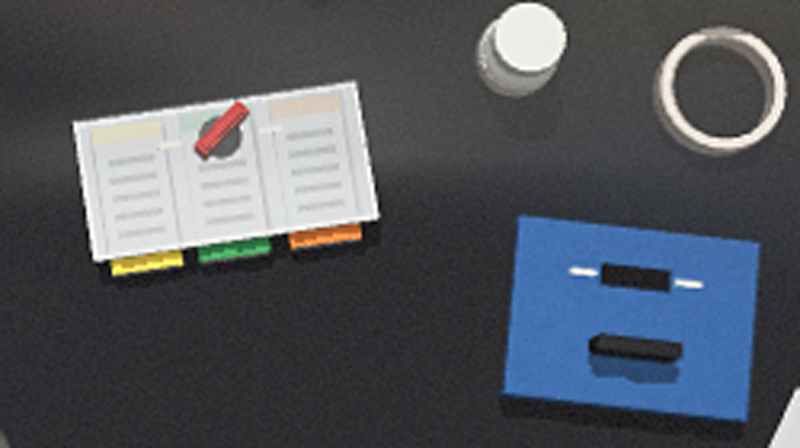

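The top picture shows all three cassettes home, ends just outside the mouths at crop (147,262), (235,250) and (325,237). The key is off line at (222,130). The cover has its slot at (636,277) and fin at (636,348). The key comes next.

```bash
cat >> h.py <<'E'
BOX['key']=(-5.5,5.5,-22,22,35,58); BOX['fin']=(-34,-22,-30,30,25,55)
def redmask(p,uv,w=30):
    im=p['pixels'].astype(int); m=((im[...,0]>1.6*im[...,1])&(im[...,0]>80)&(im[...,0]>1.6*im[...,2])).astype(np.uint8)
    z=np.zeros_like(m); u,v=map(int,uv); z[v-w:v+w,u-w:u+w]=1; return m*z
def fitkey(P,a0,names=('top','side')):
    H=[]
    for n in names:
        m=redmask(P[n],proj([*rk(24,0),.05],P[n])[0])
        H.append((P[n],cv2.fillConvexPoly(np.zeros((1920,2560),np.uint8),np.round((hull(m)+.5)*4).astype(np.int32),1)))
    def cost(s):
        t=0
        for p,h in H:
            M=cv2.fillConvexPoly(np.zeros_like(h),np.round(cv2.convexHull(((proj(corners('key',*s),p)+.5)*4).astype(np.float32))).astype(np.int32),1); t+=1-(M&h).sum()/(M|h).sum()
        return t
    x0=np.r_[rk(24,0),a0+RA]; r=minimize(cost,x0,method='Nelder-Mead',options=dict(initial_simplex=x0+np.array([[0,0,0],[.004,0,0],[0,.004,0],[0,0,.15]]),xatol=1e-4,fatol=1e-4))
    return r.x[:2].round(4),'key angle',round(r.x[2]-RA,3),'iou',round(1-r.fun/len(H),3)
E
python3 - <<'E'
from h import *
P={n:bot.read_camera(n) for n in('top','side')}
print(fitkey(P,.7),fitkey(P,.7,('top',)),fitkey(P,.7,('side',)),rk(24,0))
go(*rk(24,0),.06,RA+.69+np.pi); 
E
```

```text
(array([ 0.6399, -0.0513]), 'key angle', np.float64(0.708), 'iou', np.float64(0.724)) (array([ 0.6375, -0.0471]), 'key angle', np.float64(0.683), 'iou', np.float64(0.61)) (array([ 0.6393, -0.0506]), 'key angle', np.float64(0.775), 'iou', np.float64(0.849)) (np.float64(0.6393442168228672), np.float64(-0.04896992232636218))
turn [-0.001, 0.001, 0.879] shift mm [-119.1, -233.2, 42.6] t 34.2 q7 1.17
```

Call:
jog_arm([
  [0, 0, -0.18, -15, -30, 0, 40],
  [0, 0, -0.36, -30, -60, 0, 40],
  [0, 0, -0.54, -45, -90, 0, 40],
  [0, 0, -0.72, -60, -120, 0, 40],
  [0, 0, -0.9, -75, -150, 0, 40],
  [0, 0, -1.08, -90, -180, 0, 40],
  [0, 0, -1.26, -105, -210, 0, 40],
  [0, 0, -1.44, -119, -233, 0, 40],
  [0, 0, -1.62, -119, -233, 0, 40],
  [0, 0, -1.8, -119, -233, 0, 40],
])

```text
t: 35.42
eef_pos: [0.6367, -0.0479, 0.099]
tool_rot: [0.004, 0.809, -0.587, -0.002]
contact_force: [-1.1, 1.5, -3.8]
gripper_width: 0.471
grasp_force: 0.0
```

```bash
python3 - <<'E'
from h import *
go(.6393,-.0495,.06,RA+.70+np.pi)
E
```

```text
turn [0.009, 0.001, -0.499] shift mm [2.3, -2.3, 39.0] t 35.4 q7 2.96
```

Call:
jog_arm([
  [0, 0, 0.18, 0, 0, 0, 40],
  [0, 0, 0.36, 0, 0, 0, 40],
  [0, 0, 0.54, 0, 0, 0, 40],
  [0, 0, 0.72, 0, 0, 0, 40],
  [0, 0, 0.9, 0, 0, 0, 40],
  [0, 0, 1.08, 0, 0, 0, 40],
  [0, 0, 1.26, 0, 0, 0, 40],
  [0, 0, 1.44, 0, 0, 0, 40],
  [0, 0, 1.62, 0, 0, 0, 40],
  [0, 0, 1.8, 0, 0, 0, 40],
])

```text
t: 36.67
eef_pos: [0.6367, -0.0477, 0.0989]
tool_rot: [-0.005, -0.038, 0.999, -0.001]
contact_force: [0.2, 1.0, -0.5]
gripper_width: 0.471
grasp_force: 0.0
```

Call:
jog_arm([
  [0, 0, 0.18, 0, 0, 0, 40],
  [0, 0, 0.36, 0, 0, 0, 40],
  [0, 0, 0.54, 0, 0, 0, 40],
  [0, 0, 0.72, 0, 0, 0, 40],
  [0, 0, 0.84, 0, 0, 0, 40],
  [0, 0, 0.84, 0, 0, 0, 40],
  [0, 0, 0.84, 0, 0, 0, 40],
])

```text
t: 37.55
eef_pos: [0.637, -0.0464, 0.099]
tool_rot: [-0.004, 0.368, 0.93, -0.002]
contact_force: [0.1, -0.1, 0.9]
gripper_width: 0.469
grasp_force: 0.0
```

```bash
python3 - <<'E'
from h import *
go(.6393,-.0495,.005,RA+.70); print(tool()[0])
E
```

```text
turn [-0.007, -0.005, 0.003] shift mm [-4.3, -0.0, 93.9] t 37.5 q7 0.63
[ 0.63696717 -0.04639049  0.09895221]
```

Call:
jog_arm([
  [-0.007, -0.005, 0, -4, 0, 30, 40],
  [-0.007, -0.005, 0, -4, 0, 60, 40],
  [-0.007, -0.005, 0, -4, 0, 75, 40],
  [-0.007, -0.005, 0, -4, 0, 82, 40],
  [-0.007, -0.005, 0, -4, 0, 88, 40],
  [-0.007, -0.005, 0, -4, 0, 88, 40],
], grip_force=40)

```text
t: 38.3
eef_pos: [0.6396, -0.0481, 0.0113]
tool_rot: [0.0, 0.369, 0.93, 0.0]
contact_force: [0.6, 0.1, -0.1]
gripper_width: 0.472
grasp_force: 0.0
```

Call:
jog_arm([
  [0, 0, 0, 0, 0, 5, 30],
  [0, 0, 0, 0, 0, 5, 20],
  [0, 0, 0, 0, 0, 5, 4],
  [0, 0, 0, 0, 0, 5, 4],
  [0, 0, 0, 0, 0, 5, 4],
  [0, 0, 0, 0, 0, 5, 4],
])

```text
t: 39.05
eef_pos: [0.6375, -0.0503, 0.0061]
tool_rot: [-0.001, 0.369, 0.929, -0.001]
contact_force: [-5.2, -3.0, 5.5]
gripper_width: 0.116
grasp_force: 41.1
```

```bash
python3 - <<'E'
from h import *
o=bot.get_obs(); print(o['contact_force'],o['torque'],o['gripper_width'],o['grasp_force']); go(.6393,-.0495,.005,RA)
E
```

```text
[-5.20166404 -2.96825747  5.46103849] [-0.73280734  1.12963733 -0.01358135] 0.11599355966764263 41.111791133880615
turn [-0.004, 0.0, 0.7] shift mm [-0.7, 1.8, 1.1] t 39.0 q7 0.6
```

Call:
jog_arm([
  [0, 0, 0, 0, -3, 0, 4],
  [0, 0, 0.12, 0, -3, 0, 4],
  [0, 0, 0.24, 0, -3, 0, 4],
  [0, 0, 0.36, 0, -3, 0, 4],
  [0, 0, 0.48, 0, -3, 0, 4],
  [0, 0, 0.6, 0, -3, 0, 4],
  [0, 0, 0.7, 0, -3, 0, 4],
  [0, 0, 0.7, 0, -3, 0, 4],
  [0, 0, 0.7, 0, -3, 0, 4],
])

```text
t: 40.17
eef_pos: [0.6371, -0.0505, 0.0061]
tool_rot: [-0.0, 0.664, 0.747, 0.0]
contact_force: [-2.5, -1.7, 4.0]
gripper_width: 0.116
grasp_force: 40.9
```

```bash
python3 - <<'E'
from h import *
o=bot.get_obs(); print(o['contact_force'],o['torque'],o['gripper_width'],o['grasp_force']); go(.6393,-.0495,.005,RA)
E
```

```text
[-2.49656626 -1.70696991  3.98958096] [-0.20177582  0.61541109 -0.00207356] 0.11632373871053185 40.875447392463684
turn [-0.0, -0.0, 0.003] shift mm [0.7, 2.3, 1.1] t 40.2 q7 0.03
```

Call:
jog_arm([
  [0, 0, 0, 0, 0, 0, 30],
  [0, 0, 0, 0, 0, 0, 30],
  [0, 0, 0, 0, 0, -20, 30],
  [0, 0, 0, 0, 0, -60, 36],
  [0, 0, 0, 0, 0, -90, 40],
  [0, 0, 0, 0, 0, -90, 40],
])

```text
t: 40.92
eef_pos: [0.6401, -0.0503, 0.1004]
tool_rot: [0.002, 0.665, 0.747, 0.003]
contact_force: [0.4, 0.1, -0.1]
gripper_width: 0.468
grasp_force: 0.0
```

```bash
python3 - <<'E'
from h import *
P={n:bot.read_camera(n) for n in('top','side')}
for n in P:
    try: print(n,key(P[n],proj([*rk(24,0),.058],P[n])[0]), fitkey(P,0,(n,)))
    except Exception as e: print(n,'nokey')
print('cover',fit('cover',[(P['top'],(467,250))],-.14),fit('cover',[(P['side'],(396,336))],-.14))
# black fin in top view -> z=.055 ; slot at z=.025
for n,p in P.items():
    x,y,a=.5065,-.334,-.14; c,s=np.cos(a),np.sin(a)
    for nm,dx,z in(('fin',-28,.055),('slot',24,.025)):
        w=proj([x+c*dx/1e3,y+s*dx/1e3,z],p)[0]; u,v=w.astype(int); im=p['pixels'].astype(int); m=np.zeros(im.shape[:2],bool); m[v-14:v+14,u-26:u+26]=1
        q=np.argwhere(m&(im.max(2)<45))[:,::-1]; X=np.array([ray(i,p,z) for i in q]); d=(X-[x,y])@np.array([[c,-s],[s,c]])*1e3; print(n,nm,len(q),d.mean(0).round(1),np.ptp(d,axis=0).round(0))
go(.4788,-.3301,.06,-.14)
E
```

```text
top (array([ 0.6338, -0.028 ]), 0.326, 5) (array([ 0.6394, -0.0456]), 'key angle', np.float64(0.052), 'iou', np.float64(0.016))
side (array([ 0.6314, -0.0589]), 1.409, 124) (array([ 0.6386, -0.0496]), 'key angle', np.float64(-0.069), 'iou', np.float64(0.876))
cover (array([ 0.5056, -0.3343, -0.1386]), np.float64(0.988)) (array([ 0.5074, -0.3328, -0.1348]), np.float64(0.984))
top fin 65 [-35.    8.7] [13. 61.]
top slot 111 [22.5  1.9] [13. 46.]
side fin 165 [-32.8 -12. ] [113.  59.]
side slot 135 [-8.   4.9] [58. 61.]
turn [0.001, -0.001, 0.256] shift mm [-259.6, -190.1, 36.5] t 41.0 q7 0.04
```

Call:
jog_arm([
  [0, 0, 0.1, -40, -30, 0, 44],
  [0, 0, 0.2, -85, -62, 0, 44],
  [0, 0, 0.256, -130, -95, 0, 44],
  [0, 0, 0.256, -175, -128, 0, 44],
  [0, 0, 0.256, -220, -161, 0, 44],
  [0, 0, 0.256, -250, -183, 10, 44],
  [0, 0, 0.256, -259, -190, 36, 44],
  [0, 0, 0.256, -259, -190, 50, 44],
  [0, 0, 0.256, -259, -190, 50, 44],
])

```text
t: 42.15
eef_pos: [0.478, -0.3278, 0.0443]
tool_rot: [-0.002, 0.754, 0.656, -0.0]
contact_force: [0.4, 0.8, -0.1]
gripper_width: 0.517
grasp_force: 0.0
```

```bash
python3 - <<'E'
from h import *
P={n:bot.read_camera(n) for n in('top','side')}
go(.4783,-.3291,-.002,-.139); p,r,o=tool(); print(p,o['contact_force'])
im=[]
for n in P:
    u,v=proj([.478,-.329,.04],P[n])[0].astype(int); q=cv2.resize(P[n]['pixels'][v-45:v+45,u-60:u+60],(400,300),interpolation=cv2.INTER_CUBIC); im.append(q)
cv2.imwrite('pics/t10.png',np.hstack(im)[:,:,::-1])
E
```

```text
turn [0.0, -0.001, 0.001] shift mm [-0.9, -1.0, 48.0] t 42.2 q7 0.36
[ 0.4794487  -0.32841396  0.04600265] [-0.40994959 -0.4129788   0.12544091]
```

View pics/t10.png

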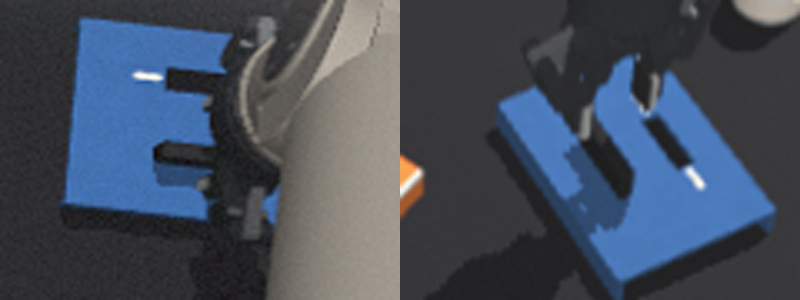

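The picture shows the gripper straddling the black fin: fin at crop (185,152) from the top, fingers at (585,125) and (650,95) from the side. I go down and grip.

Call:
jog_arm([
  [0, 0, 0, -1, -1, 20, 44],
  [0, 0, 0, -1, -1, 36, 44],
  [0, 0, 0, -1, -1, 44, 40],
  [0, 0, 0, -1, -1, 48, 30],
  [0, 0, 0, -1, -1, 48, 15],
  [0, 0, 0, -1, -1, 48, 5],
  [0, 0, 0, -1, -1, 48, 5],
  [0, 0, 0, -1, -1, 48, 5],
  [0, 0, 0, -1, -1, 48, 5],
], grip_force=90)

```text
t: 43.38
eef_pos: [0.4777, -0.3305, -0.0017]
tool_rot: [0.0, 0.755, 0.656, 0.0]
contact_force: [-0.8, 0.5, 5.0]
gripper_width: 0.115
grasp_force: 88.7
```

```bash
python3 - <<'E'
from h import *
p,r,o=tool(); print(p,o['contact_force'],o['torque'],o['gripper_width'],o['grasp_force'])
P={n:bot.read_camera(n) for n in('top','side')}
print('cover',fit('cover',[(P['side'],(396,336))],-.14))
E
```

```text
[ 0.47767175 -0.33050683 -0.00173585] [-0.77573313  0.49902777  4.95508343] [ 0.20395373  0.12587749 -0.0408528 ] 0.11496637925535756 88.71029734611511
cover (array([ 0.5073, -0.3326, -0.1361]), np.float64(0.916))
```

```bash
python3 - <<'E'
from h import *
go(.5855,-.0573,.085,.117)
E
```

```text
turn [0.001, -0.0, -0.257] shift mm [285.6, 68.6, -86.6] t 43.5 q7 0.36
```

Call:
jog_arm([
  [0, 0, 0, 0, 0, -15, 5],
  [0, 0, 0, 0, 0, -40, 5],
  [0, 0, 0, 0, 0, -65, 5],
  [0, 0, 0, 0, 0, -87, 5],
  [0, 0, 0, 0, 0, -87, 5],
])

```text
t: 44.1
eef_pos: [0.4784, -0.3311, 0.0867]
tool_rot: [0.001, 0.755, 0.656, 0.001]
contact_force: [-0.2, -0.2, -2.6]
gripper_width: 0.117
grasp_force: 88.2
```

Call:
jog_arm([
  [0, 0, -0.03, 25, 5, 0, 5],
  [0, 0, -0.06, 65, 15, 0, 5],
  [0, 0, -0.1, 110, 26, 0, 5],
  [0, 0, -0.14, 155, 37, 0, 5],
  [0, 0, -0.18, 200, 48, 0, 5],
  [0, 0, -0.22, 240, 58, 0, 5],
  [0, 0, -0.245, 268, 65, 0, 5],
  [0, 0, -0.257, 280, 68, 0, 5],
  [0, 0, -0.257, 285, 69, 0, 5],
  [0, 0, -0.257, 285, 69, 0, 5],
])

```text
t: 45.35
eef_pos: [0.585, -0.0588, 0.0846]
tool_rot: [-0.0, 0.665, 0.747, -0.0]
contact_force: [0.4, 0.2, -3.2]
gripper_width: 0.117
grasp_force: 88.1
```

```bash
cat >> h.py <<'E'
def blue(P,z,a0=.117):
    x0=np.r_[.637-.024*np.cos(a0),-.05-.024*np.sin(a0),a0]; out=[]
    for n,p in P.items():
        hsv=cv2.cvtColor(p['pixels'],cv2.COLOR_RGB2HSV).astype(int); m=((hsv[...,0]>98)&(hsv[...,0]<125)&(hsv[...,1]>120)&(hsv[...,2]>45)).astype(np.uint8)
        u,v=proj([*x0[:2],z+.02],p)[0].astype(int); w=np.zeros_like(m); w[max(v-80,0):v+80,max(u-80,0):u+80]=1; m=cv2.morphologyEx(m*w,cv2.MORPH_OPEN,np.ones((3,3)))
        # visible edge pixels against model outline: count blue pixels outside the hull
        H=cv2.resize(m,None,fx=4,fy=4,interpolation=cv2.INTER_NEAREST)
        Hc=cv2.fillConvexPoly(np.zeros_like(H),cv2.convexHull(np.argwhere(H)[:,::-1].astype(np.int32)),1)
        def cost(s):
            M=cv2.fillConvexPoly(np.zeros_like(H),np.round(cv2.convexHull(((proj(corners('cover',*s,z),p)+.5)*4).astype(np.float32))).astype(np.int32),1)
            return 1-(M&Hc).sum()/(M|Hc).sum()
        r=minimize(cost,x0,method='Nelder-Mead',options=dict(initial_simplex=x0+np.array([[0,0,0],[.006,0,0],[0,.006,0],[0,0,.08]]),xatol=1e-4,fatol=1e-4))
        out.append((n,r.x.round(4).tolist(),round(1-r.fun,3)))
    print('expect',x0.round(4)); [print(o) for o in out]
E
python3 - <<'E'
from h import *
go(.5855,-.0573,.085,.117); p,r,o=tool(); print(p,o['gripper_width'],o['contact_force'],o['torque'])
P={n:bot.read_camera(n) for n in('top','side')}; blue(P,.087)
E
```

```text
turn [-0.001, -0.0, -0.002] shift mm [1.4, 0.7, -0.4] t 45.4 q7 0.05
[ 0.58498682 -0.05876379  0.08461414] 0.11685077908160471 [ 0.40344441  0.2216075  -3.22604801] [-0.06011503 -0.07387865  0.03917581]
expect [ 0.6132 -0.0528  0.117 ]
('top', [0.6129, -0.052, 0.1161], np.float64(0.342))
('side', [0.6202, -0.053, 0.1059], np.float64(0.298))
```

```bash
sed -i "s/        H=cv2.resize(m,None/        nn,ll,st,_=cv2.connectedComponentsWithStats(m); m=(ll==1+np.argmax(st[1:,4])).astype(np.uint8); print(n,st[1+np.argmax(st[1:,4])])\n        H=cv2.resize(m,None/; s/win=80/win=80/" h.py; python3 - <<'E'
from h import *
P={n:bot.read_camera(n) for n in('top','side')}; blue(P,.087)
for n in P: print(n,proj(corners('cover',.6132,-.0528,.117,.087),P[n]).round(0).tolist())
q=[]
for n in P:
    u,v=proj([.6,-.055,.1],P[n])[0].astype(int); i=cv2.resize(P[n]['pixels'],None,fx=3,fy=3,interpolation=cv2.INTER_CUBIC)
    C=((proj(corners('cover',.6132,-.0528,.117,.087),P[n])+.5)*3).astype(int)
    for a,b in((0,1),(0,2),(0,4),(1,3),(1,5),(2,3),(2,6),(3,7),(4,5),(4,6),(5,7),(6,7)): cv2.line(i,tuple(map(int,C[a])),tuple(map(int,C[b])),(255,0,255),1)
    K=((proj(corners('key',.637,-.05,RA),P[n])+.5)*3).astype(int)
    q.append(i[v*3-250:v*3+250,u*3-200:u*3+200])
cv2.imwrite('pics/t11.png',np.hstack(q)[:,:,::-1])
E
```

```text
top [ 300  171   37   61 1540]
side [ 323  203   80   50 1810]
expect [ 0.6132 -0.0528  0.117 ]
('top', [0.6131, -0.0525, 0.1177], np.float64(0.343))
('side', [0.6143, -0.0531, 0.1316], np.float64(0.892))
top [[386.0, 221.0], [387.0, 219.0], [307.0, 233.0], [307.0, 231.0], [376.0, 165.0], [377.0, 161.0], [298.0, 176.0], [298.0, 173.0]]
side [[366.0, 255.0], [367.0, 248.0], [321.0, 220.0], [321.0, 213.0], [401.0, 231.0], [402.0, 224.0], [356.0, 199.0], [356.0, 192.0]]
```

View pics/t11.png

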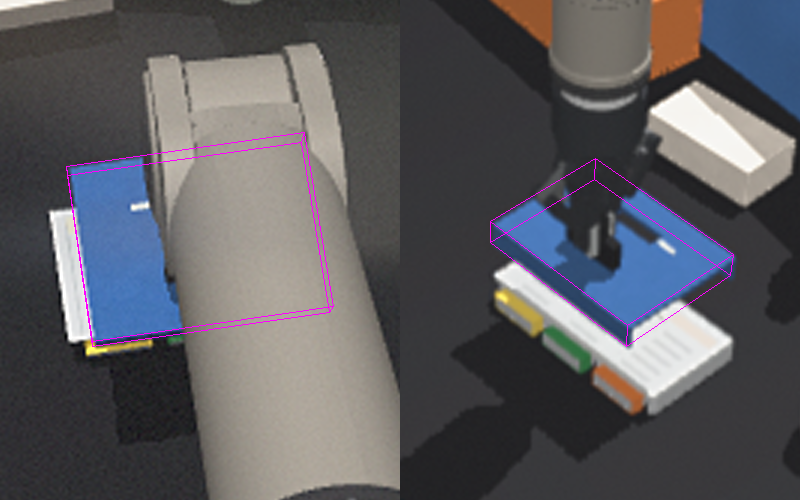

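The picture shows the held cover matching the expected outline in both views, above the rack with the slot over the key. I lower it in stages with force checks.

Call:
jog_arm([
  [0, 0, 0, 0, 1, 15, 5],
  [0, 0, 0, 0, 1, 30, 5],
  [0, 0, 0, 0, 1, 42, 5],
  [0, 0, 0, 0, 1, 47, 5],
  [0, 0, 0, 0, 1, 50, 5],
  [0, 0, 0, 0, 1, 53, 5],
  [0, 0, 0, 0, 1, 56, 5],
  [0, 0, 0, 0, 1, 56, 5],
])

```text
t: 46.55
eef_pos: [0.5865, -0.0577, 0.0289]
tool_rot: [-0.0, 0.665, 0.747, 0.0]
contact_force: [1.1, 0.4, -2.3]
gripper_width: 0.117
grasp_force: 88.1
```

Call:
jog_arm([
  [0, 0, 0, 0, 0, 4, 5],
  [0, 0, 0, 0, 0, 8, 5],
  [0, 0, 0, 0, 0, 12, 5],
  [0, 0, 0, 0, 0, 16, 5],
  [0, 0, 0, 0, 0, 19, 5],
  [0, 0, 0, 0, 0, 21, 5],
  [0, 0, 0, 0, 0, 21, 5],
])

```text
t: 47.42
eef_pos: [0.5864, -0.0577, 0.0078]
tool_rot: [-0.0, 0.665, 0.747, 0.0]
contact_force: [0.5, 0.3, -2.2]
gripper_width: 0.116
grasp_force: 88.1
```

Call:
jog_arm([
  [0, 0, 0, 0, 0, 1, 5],
  [0, 0, 0, 0, 0, 2, 5],
  [0, 0, 0, 0, 0, 3, 5],
  [0, 0, 0, 0, 0, 4, 5],
  [0, 0, 0, 0, 0, 5, 5],
  [0, 0, 0, 0, 0, 5, 5],
])

```text
t: 48.18
eef_pos: [0.5865, -0.0577, 0.0042]
tool_rot: [-0.0, 0.665, 0.747, 0.0]
contact_force: [-4.2, -0.3, 9.4]
gripper_width: 0.114
grasp_force: 89.9
```

Call:
jog_arm([
  [0, 0, 0, 0, 0, -1, 5],
  [0, 0, 0, 0, 0, -1, 30],
  [0, 0, 0, 0, 0, -1, 34],
  [0, 0, 0, 0, 0, -1, 34],
  [0, 0, 0, 0, 0, -20, 34],
  [0, 0, 0, 0, 0, -50, 34],
  [0, 0, 0, 0, 0, -75, 34],
  [0, 0, 0, 0, 0, -75, 34],
], grip_force=40)

```text
t: 49.18
eef_pos: [0.5888, -0.0579, 0.0813]
tool_rot: [0.002, 0.665, 0.747, 0.002]
contact_force: [-0.2, 0.8, -0.4]
gripper_width: 0.396
grasp_force: 0.0
```

```bash
python3 - <<'E'
from h import *
P={'side':bot.read_camera('side')}; blue(P,.006); print(fitkey(P,0,('side',)))
go(.6370,-.0500,.007,.117); print(tool()[0])
E
```

```text
side [ 323  223   78   53 1823]
expect [ 0.6132 -0.0528  0.117 ]
('side', [0.6129, -0.0508, 0.1387], np.float64(0.893))
(array([ 0.6384, -0.0504]), 'key angle', np.float64(-0.146), 'iou', np.float64(0.821))
turn [0.003, -0.0, -0.0] shift mm [2.0, 49.8, 72.8] t 49.2 q7 0.05
[ 0.58753215 -0.05779625  0.07967917]
```

Call:
jog_arm([
  [0.003, 0, 0, 2, 25, 0, 34],
  [0.003, 0, 0, 2, 50, 0, 34],
  [0.003, 0, 0, 2, 50, 20, 30],
  [0.003, 0, 0, 2, 50, 40, 30],
  [0.003, 0, 0, 2, 50, 60, 30],
  [0.003, 0, 0, 2, 50, 70, 30],
  [0.003, 0, 0, 2, 50, 73, 30],
  [0.003, 0, 0, 2, 50, 73, 30],
])

```text
t: 50.22
eef_pos: [0.6362, -0.0499, 0.0052]
tool_rot: [-0.001, 0.665, 0.747, -0.001]
contact_force: [-0.5, 0.2, -0.7]
gripper_width: 0.351
grasp_force: 0.0
```

Call:
jog_arm([
  [0, 0, 0, 0, 0, 0, 20],
  [0, 0, 0, 0, 0, 0, 4],
  [0, 0, 0, 0, 0, 0, 4],
  [0, 0, 0, 0, 0, 0, 4],
  [0, 0, 0, 0, 0, 0, 4],
])

```text
t: 50.85
eef_pos: [0.6369, -0.0499, 0.0059]
tool_rot: [-0.001, 0.665, 0.747, -0.0]
contact_force: [-0.1, 0.2, 5.8]
gripper_width: 0.117
grasp_force: 43.4
```

```bash
python3 - <<'E'
from h import *
p,r,o=tool(); print(p,o['contact_force'],o['torque'],o['gripper_width'],o['grasp_force'],o['q'][6])
E
```

```text
[ 0.63691655 -0.04986336  0.00586187] [-0.06042294  0.2334073   5.7985437 ] [ 0.06492963 -0.10864815 -0.02202549] 0.11667337319735602 43.38498115539551 0.02776327830896287
```

Call:
jog_arm([
  [0, 0, -0.15, 0, 0, 0, 4],
  [0, 0, -0.31, 0, 0, 0, 4],
  [0, 0, -0.47, 0, 0, 0, 4],
  [0, 0, -0.63, 0, 0, 0, 4],
  [0, 0, -0.79, 0, 0, 0, 4],
  [0, 0, -0.95, 0, 0, 0, 4],
  [0, 0, -1.11, 0, 0, 0, 4],
  [0, 0, -1.27, 0, 0, 0, 4],
  [0, 0, -1.43, 0, 0, 0, 4],
  [0, 0, -1.571, 0, 0, 0, 4],
], grip_force=60)

```text
t: 52.1
eef_pos: [0.6371, -0.0498, 0.0059]
tool_rot: [-0.0, -0.061, 0.998, 0.0]
contact_force: [0.8, 0.5, 5.1]
gripper_width: 0.111
grasp_force: 63.1
```

Call:
jog_arm([
  [0, 0, 0, 0, 0, 0, 4],
  [0, 0, 0, 0, 0, 0, 4],
])

```text
t: 52.35
eef_pos: [0.6371, -0.0497, 0.0059]
tool_rot: [-0.0, -0.059, 0.998, 0.0]
contact_force: [0.5, 0.8, 5.8]
gripper_width: 0.111
grasp_force: 63.3
```

```bash
python3 - <<'E'
from h import *
p,r,o=tool(); print(p,o['contact_force'],o['torque'],o['gripper_width'],o['grasp_force']); go(.637,-.05,.006,.117+np.pi/2)
E
```

```text
[ 0.63706876 -0.04972676  0.00589932] [0.50523637 0.82275105 5.76240314] [ 0.01665838 -0.14236172  0.05639801] 0.11134549587092743 63.28729033470154
turn [0.001, -0.001, 0.0] shift mm [0.1, -0.3, -0.1] t 52.4 q7 1.33
```

Call:
jog_arm([
  [0, 0, 0, 0, 0, 0, 20],
  [0, 0, 0, 0, 0, 0, 30],
  [0, 0, 0, 0, 0, 0, 30],
  [0, 0, 0, 0, 0, -20, 30],
  [0, 0, 0, 0, 0, -60, 30],
  [0, 0, 0, 0, 0, -110, 30],
  [0, 0, 0, 20, 50, -130, 30],
  [0, 0, 0, 60, 110, -130, 30],
  [0, 0, 0, 100, 170, -130, 30],
  [0, 0, 0, 120, 230, -130, 30],
])

```text
t: 53.6
eef_pos: [0.4984, 0.1483, 0.137]
tool_rot: [-0.001, -0.058, 0.998, -0.0]
contact_force: [1.5, 0.5, -0.2]
gripper_width: 0.347
grasp_force: 0.0
```

Call:
jog_arm([
  [0, 0, 0, 0, 0, 0, 30],
  [0, 0, 0, 0, 0, 0, 30],
])

```text
t: 53.85
eef_pos: [0.5003, 0.1472, 0.1365]
tool_rot: [-0.001, -0.059, 0.998, -0.0]
contact_force: [-1.0, 0.1, 0.3]
gripper_width: 0.352
grasp_force: 0.0
```

```bash
python3 - <<'E'
from h import *
P={n:bot.read_camera(n) for n in('top','side')}; blue(P,.006)
for n in P:
    print(n,key(P[n],proj([*rk(24,0),.058],P[n])[0]),fitkey(P,1.5,(n,)))
for t in('tape_roll','marker','spatula','swab_jar','steel_bowl','cassette_a'): print(t,[(d['xy'],round(d['score'],2)) for d in bot.spot_in(t,P['top'])])
p=P['top']
for k in'ygo':
    hsv=cv2.cvtColor(p['pixels'],cv2.COLOR_RGB2HSV).astype(int); h0={'y':(24,34),'g':(50,85),'o':(8,18)}[k]
    m=(hsv[...,0]>=h0[0])&(hsv[...,0]<=h0[1])&(hsv[...,1]>110)&(hsv[...,2]>60); print(k,m[150:300,270:420].sum())
E
```

```text
top [ 300  172   83   66 3749]
side [ 323  215   78   61 2002]
expect [ 0.6132 -0.0528  0.117 ]
('top', [0.614, -0.0528, 0.1142], np.float64(0.987))
('side', [0.614, -0.0519, 0.1061], np.float64(0.951))
top (array([ 0.6358, -0.0487]), 0.104, 92) (array([ 0.6407, -0.0488]), 'key angle', np.float64(1.559), 'iou', np.float64(0.704))
side (array([ 0.6316, -0.0595]), 0.328, 111) (array([ 0.6401, -0.0494]), 'key angle', np.float64(1.745), 'iou', np.float64(0.852))
tape_roll []
marker [([128.6, 217.4], 0.77)]
spatula [([520.5, 299.4], 0.85)]
swab_jar [([431.9, 165.5], 0.65), ([343.2, 205.8], 0.47)]
steel_bowl [([131.6, 334.5], 0.65)]
cassette_a []
y 10
g 0
o 0
```

```bash
python3 -c "
from station import bot
print(bot.hand_in())"
```

```text
the job is handed in; nothing more can be done
None
```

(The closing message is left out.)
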